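Hang the columns on the bent rail and switch the valve to run

ROBOT

A 6-joint arm with a two-finger parallel gripper is mounted at the origin on the work surface. World frame = base frame: x ahead of the robot, y to its left, z up, the work surface at z = 0. Lengths are in mm, angles in degrees, forces in N, time in s.
With the tool pointing down it reaches from about 300 to 850 mm from the base axis. Payload 4.2 kg.
Tool frame: the origin (TCP) lies on the centre line of the jaws, within the pads' length; the fingertips stand 11 mm ahead of it and the grasp point (between the pads) lies 8 mm behind it; z points along the fingers, y is the line along which they close (so a half turn about z gives the same grasp; the last joint's range is limited). The gripper opens to 91 mm and grips with 3 to 60 N. Pads are 32 mm wide; open, the fingers measure 118 mm over their backs; the gripper's body (76 mm by 178 mm) begins 60 mm behind the grasp point.
Start: joints at [70.015, 18.312, 89.639, -0, 72.044, -1.146], TCP at [185.674, 544.212, 224.976] pointing down, gripper open.
Joint ranges: [-177.97, 177.97], [-48.28, 115.42], [12.27, 149.76], [-77.06, 257.06], [2.81, 150.46], [-146.56, 146.56]. Speed limits (degrees/s): [147.25, 147.25, 180, 180, 180, 180].

INTERFACE

Orientations are given as [roll, pitch, yaw] about the fixed x, y, z axes, in that order (R = Rz(yaw) Ry(pitch) Rx(roll)).
In Python, from workcell import env, grab_frame, camera_model, models gives the robot as it stands.
- The arm moves only by the shell command python3 -m crank 'ROWS' [FORCE]. ROWS is text: rows parted by semicolons, each of 7 numbers parted by spaces: the closure, from -1 (fully open) to 1 (shut), so that 0 is half open, then the shift along the tool's x, y, z in mm, then the turn, a rotation vector about the tool's x, y, z in degrees. A call has 1 to 10 rows; each row shifts and turns the commanded pose from where the row before left it, along the tool's axes as they then stand; what a row does not reach is not made up. A row lasts 1/8 s, in which the tool goes at most 62.5 mm and 10.7 degrees, less where a joint would pass 70% of its speed; a pose out of reach is approached as far as the arm can. A call is refused whole if a number of a shift passes 62.5 or a number of a turn 10.7, either way. A call with a gripper value outside its range is refused whole. The fingers move at their own pace and stop on an object; FORCE is the grip in N (left out, the last holds). Time passes only in rows, so rows that do not move let the fingers close. It gives the time, the measured TCP pose, the force, the opening and the grip force at its end, in the units of the state.
- env.state(): the state, without advancing time (a new reading comes with each control period).
- grab_frame(name): name is "scene" or "top" or "wrist"; returns the picture (384x512x3 uint8, blue, green, red); there is no depth.
- camera_model(name): a dict with "K" (3x3 intrinsics, pixels), "R" (3x3) and "t" (3): a world point X has camera coordinates R X + t; the wrist camera has in their place "mount" (4x4, takes a point from camera to tool coordinates, whose origin is the TCP and whose axes are the flange's). Camera axes: x right, y down, z forward; pixel columns grow to the right and rows downward; lengths in mm; the calibration is good to about 2 mm. The wrist camera is an equidistant fisheye: a pixel r from the principal point sees the ray r / f radians off the axis. A picture is of the moment at which its call begins: read the wrist's pose just before it. camera_model takes no time and is no camera call.
- env.job_done(): hands the job in; it is judged then, once.
Trained networks look in the newest picture that a camera, given by its name, has taken for a name from the list of things; names that differ only in an ending like _2 or _b are one class to them, and where a whole thing is asked for, a point or a joint stands for the part that bears it (a point fixed in the world has none). Each returns a list of dicts, best first, with "p" (0 to 1); they miss things now and then, are a little off and sometimes report something else, mostly with a low value. They report only what shows in the picture. A call takes as long as a camera call. They do not tell look-alikes from the thing itself.
- models.search_frame(name, camera): "point" ([x, y, z] in mm, in world coordinates, good to about 4 mm: the middle of the surface that is visible of it).
The state is a dict: "time_s": time; "qpos": joint angles; "qvel": joint speeds; "effort": joint torques, N m; "ee_pos": TCP position; "ee_rot": TCP orientation; "force": force on the tool from outside, world axes, zero at the start; "torque": the same for the moment, N m; "gripper_width": finger opening in mm; "gripper_force": force on a finger pad.
Only numpy, scipy, OpenCV 4.12 (cv2) and the standard library are available. Lean on these libraries where they do the work, as an engineer would, in place of code of your own. Each camera call takes 0.05 s, during which the arm holds its last target. There are 200 camera calls.

TASK

First turn the valve selector to its yellow mark. Then hang every column on the bench on the bent rail, threading each over the free tip and sliding it round the bend until it hangs wholly on the blue arm, and after them hang the yellow keeper on the rail's bare short arm so that nothing can slide off. Last, turn the selector to the green mark; leave the bottles, the beaker and the green rack standing where they are.

Things in the scene. Friction and masses are not known exactly. Their poses are not given: they have to be found in the camera images.
- stand: fixed stand with a level bent rail 12 mm thick, centreline at z = 160 mm. Origin: on the table under the 20 mm post (168 mm high; base plate 14 mm). From the post the rail runs 200 mm along -y (long arm, blue from y = -20 to -200), then a quarter bend towards -x (radius 60 mm, centre x = -60, y = -200), then 90 mm along -x (bare short arm). Black stop disc (34 mm across) at the post, face at y = -20
- rail_tip (a point): centre of the rail's free rounded tip, end of the straight short arm (stand frame: x = -150, y = -260, z = 160 mm; the short arm starts at x = -60). A part threaded on the rail hangs loosely from it by its hole, about 5 mm lower than centred, and stays where it is left; if knocked it swings for a few seconds
- column0: column standing upright: black foot plate 40 x 60 x 12 mm (x, y, z), white tube 30 mm in diameter, and one red drilled hanger block on top, 20 mm thick (x), 36 mm wide (y), z = 80 to 124 mm, with a round through-hole 22 mm in diameter along the column's x axis, centre at z = 100 mm. About 0.25 kg. Origin: centre of the foot's underside. May be absent (None from the start)
- column1: column standing upright: black foot plate 40 x 60 x 12 mm (x, y, z), white tube 30 mm in diameter, and one orange drilled hanger block on top, 20 mm thick (x), 36 mm wide (y), z = 80 to 124 mm, with a round through-hole 22 mm in diameter along the column's x axis, centre at z = 100 mm. About 0.25 kg. Origin: centre of the foot's underside. May be absent (None from the start)
- column2: column standing upright: black foot plate 40 x 60 x 12 mm (x, y, z), white tube 30 mm in diameter, and one green drilled hanger block on top, 20 mm thick (x), 36 mm wide (y), z = 80 to 124 mm, with a round through-hole 22 mm in diameter along the column's x axis, centre at z = 100 mm. About 0.25 kg. Origin: centre of the foot's underside. May be absent (None from the start)
- column3: column standing upright: black foot plate 40 x 60 x 12 mm (x, y, z), white tube 30 mm in diameter, and one blue drilled hanger block on top, 20 mm thick (x), 36 mm wide (y), z = 80 to 124 mm, with a round through-hole 22 mm in diameter along the column's x axis, centre at z = 100 mm. About 0.25 kg. Origin: centre of the foot's underside. May be absent (None from the start)
- column0_eye (a point): centre of the hole of column0 (100 mm above its origin)
- column1_eye (a point): centre of the hole of column1 (100 mm above its origin)
- column2_eye (a point): centre of the hole of column2 (100 mm above its origin)
- column3_eye (a point): centre of the hole of column3 (100 mm above its origin)
- keeper: the yellow keeper weight, standing upright: dark steel foot 40 x 60 x 14 mm (x, y, z), yellow stem, and on top the same drilled block as the columns have (20 mm thick in x, 36 mm wide in y, z = 80 to 124 mm, hole 22 mm in diameter along x, centre at z = 100 mm). 0.30 kg. Origin: centre of the foot's underside
- keeper_eye (a point): centre of the keeper's hole (100 mm above its origin)
- selector: white valve selector box, fixed, 150 x 140 x 45 mm (x, y, z), origin under its centre. The dial turns about a vertical axis 20 mm to -x of the box's centre
- dial (a joint): dial angle (rad), anticlockwise from above, 0 with the pointer along the selector's +x; range -0.85 to 0.85. Click stops at -0.75, -0.25, 0.25, 0.75, one at each mark; it springs into a stop from within about 0.15 rad and needs under 0.2 N m. Starts at the black off dot, -0.75
- dial_grip (a point): on the dial's axis, 75 mm above the table, at the height to grip: the dial's upright black bar is 52 mm long along the pointer, 14 mm thick, from 56 to 86 mm above the table. The point's x axis is the pointer direction (white line on top of the bar)
- dial_mark (a point): point on the pointer's line, 50 mm from the dial's axis, at the radius of the coloured marks
- mark_yellow: yellow disc on the selector box, 14 mm in diameter, 50 mm from the dial's axis: the LOAD position. Which of the three coloured marks lies at which click stop varies
- mark_green: green disc likewise: the RUN position
- mark_red: red disc likewise: the FLUSH position (not wanted)
- bottle_a: bystander: jar with an orange cap, 60 mm in diameter, 130 mm high; origin under its centre
- bottle_b: bystander: bottle with a purple cap, 64 mm in diameter, 160 mm high; origin under its centre
- bottle_c: bystander: bottle with a purple cap, 70 mm in diameter, 170 mm high; origin under its centre
- beaker: bystander: glass beaker, 68 mm in diameter, 85 mm high; origin under its centre
- rack_green: bystander: green tube rack 100 x 120 x 50 mm; origin under its centre
There are look-alikes about, which are no part of the job. What is shaped like the column0 but purple is not meant.

How it is judged (in metres and radians):
On the way, in this order (a step that is already met when the one before it is completed fails the run):
1. the selector points at the yellow mark (horizontal distance between dial_mark and mark_yellow below 0.009 m), for 0.3 s.
2. every column hangs on the blue arm of the rail, let go (z of column0_eye in the frame of stand between 0.147 and 0.166 m and angle between each of column0, column1, column2, column3's own z axis and vertical below 0.4 rad and y of column0_eye in the frame of stand between -0.197 and -0.02 m and x of column0_eye in the frame of stand between -0.014 and 0.014 m and z of column1_eye in the frame of stand between 0.147 and 0.166 m and y of column1_eye in the frame of stand between -0.197 and -0.02 m and x of column1_eye in the frame of stand between -0.014 and 0.014 m and z of column2_eye in the frame of stand between 0.147 and 0.166 m and y of column2_eye in the frame of stand between -0.197 and -0.02 m and x of column2_eye in the frame of stand between -0.014 and 0.014 m and z of column3_eye in the frame of stand between 0.147 and 0.166 m and y of column3_eye in the frame of stand between -0.197 and -0.02 m and x of column3_eye in the frame of stand between -0.014 and 0.014 m and contact force between each of column0, column1, column2, column3 and the fingers below 0.2 N), for 0.3 s.
3. the keeper hangs on the short arm, let go (z of keeper_eye in the frame of stand between 0.147 and 0.166 m and angle between keeper's own z axis and vertical below 0.4 rad and x of keeper_eye in the frame of stand between -0.15 and -0.045 m and y of keeper_eye in the frame of stand between -0.274 and -0.246 m and contact force between keeper and the fingers below 0.2 N), for 0.3 s.
4. the selector points at the green mark (horizontal distance between dial_mark and mark_green below 0.009 m), for 0.3 s.
At the end, for the whole second after the job is handed in: Each column hangs upright (within 0.4 rad) and let go, its hole centre 20 to 197 mm from the post axis along the blue arm; the keeper hangs likewise on the short arm (up to 15 mm into the bend allowed); the pointer line is within 9 mm of the green mark's centre (all of step 2 and all of step 3 and horizontal distance between dial_mark and mark_green below 0.009 m); the robot touches nothing.
It fails at once if a bystander (bottle, beaker or green rack) was shoved more than 30 mm (distance of any of bottle_a, bottle_b, bottle_c, beaker, rack_green from where it was at the start of the episode above 0.03 m).
It fails at once if a bystander was knocked over (angle between any of bottle_a, bottle_b, bottle_c, beaker, rack_green's own z axis and vertical above 0.5 rad).
Of column0, column1, column2, column3 only 2 to 4 are there at a start; the rules pass over those that are not, and their reading is None.
At some moment in a run one of column0, column1, column2, column3 may be knocked a few centimetres aside while the robot is not near it.
It also fails if it takes over 210 s, if anything falls off the work surface, if the arm or the gripper's body presses on something with over 40 N, if the wrist force passes 120 N, or if a joint passes its speed limit or range.

## Working session

There is one attempt and no reset: what is moved stays moved. The work goes in short steps, Python scripts to look and compute and a shell command to move; the robot and the scene stay as the last step left them, time stands still between calls to the robot, and variables do not carry over. Pictures are saved under pics/ and viewed, at most 17 in all, crops included, and the job is handed in when it is done.

```bash
ls; mkdir -p pics
cat > h.py <<'E'
import numpy as np, cv2
from workcell import env, grab_frame, camera_model, models
from scipy.spatial.transform import Rotation as Ro
def ray(cam,u,v,z):
    m=camera_model(cam);K=np.array(m["K"]);R=np.array(m["R"]);t=np.array(m["t"]).ravel()
    d=R.T@np.linalg.solve(K,[u,v,1]);o=-R.T@t
    return o+d*(z-o[2])/d[2]
def proj(cam,X):
    m=camera_model(cam);c=np.array(m["R"])@X+np.array(m["t"]).ravel();p=np.array(m["K"])@c
    return (p[:2]/p[2]).round(0)
E
python3 - <<'E'
from h import *
np.set_printoptions(suppress=True,precision=1)
for c in ["scene","top"]:
    f=grab_frame(c); cv2.imwrite(f"pics/{c}0.png",cv2.resize(f,None,fx=1.5,fy=1.5,interpolation=cv2.INTER_CUBIC))
    for n in ["stand","column0","column1","column2","column3","keeper","selector","dial","mark_yellow","mark_green","mark_red","bottle_a","bottle_b","beaker","rack_green"]:
        r=models.search_frame(n,c)
        print(c,n,[(np.round(d["point"]).astype(int).tolist(),round(d["p"],2),proj(c,np.array(d["point"])).astype(int).tolist()) for d in r[:4]])
print(env.state())
E
```

```text
pics
scene stand [([480, 241, 59], 0.4, [314, 175])]
scene column0 [([579, -386, 56], 0.83, [129, 276]), ([559, -283, 62], 0.79, [167, 253]), ([584, -170, 94], 0.79, [211, 234]), ([449, -168, 55], 0.69, [192, 213])]
scene column1 [([579, -386, 56], 0.83, [129, 276]), ([559, -283, 62], 0.79, [167, 253]), ([584, -170, 94], 0.79, [211, 234]), ([449, -168, 55], 0.69, [192, 213])]
scene column2 [([579, -386, 56], 0.83, [129, 276]), ([559, -283, 62], 0.79, [167, 253]), ([584, -170, 94], 0.79, [211, 234]), ([449, -168, 55], 0.69, [192, 213])]
scene column3 [([579, -386, 56], 0.83, [129, 276]), ([559, -283, 62], 0.79, [167, 253]), ([584, -170, 94], 0.79, [211, 234]), ([449, -168, 55], 0.69, [192, 213])]
scene keeper [([426, -268, 74], 0.89, [154, 216]), ([461, -421, 89], 0.34, [99, 241])]
scene selector [([497, 226, 46], 0.96, [313, 182]), ([478, 238, 57], 0.15, [313, 175])]
scene dial [([480, 242, 58], 0.5, [314, 175])]
scene mark_yellow [([558, -283, 64], 0.24, [167, 252])]
scene mark_green []
scene mark_red []
scene bottle_a [([461, 375, 94], 0.96, [343, 151]), ([460, -423, 89], 0.91, [98
[... 1495 characters left out ...]
 230]), ([673, -189, 107], 0.82, [330, 139])]
top bottle_b [([431, 378, 111], 0.87, [103, 223]), ([441, -403, 107], 0.85, [416, 230]), ([673, -189, 107], 0.82, [330, 139])]
top beaker [([598, 431, 57], 0.92, [99, 164]), ([413, -256, 34], 0.66, [350, 241])]
top rack_green [([695, -337, 49], 0.96, [378, 140])]
{'time_s': 1.6, 'qpos': array([70. , 18.3, 89.6,  0. , 72. , -1.1]), 'qvel': array([ 0. , -0. ,  0. , -0. , -0. , -0.1]), 'effort': array([ -0. , -41.2, -23.2,   0.1,   0. ,   0. ]), 'ee_pos': array([185.7, 544.2, 225. ]), 'ee_rot': array([180. ,  -0. , 161.2]), 'force': array([-0.2, -0.1, -0.8]), 'torque': array([-0., -0., -0.]), 'gripper_force': 0.0, 'gripper_width': 91.05437199994688}
```

View pics/scene0.png

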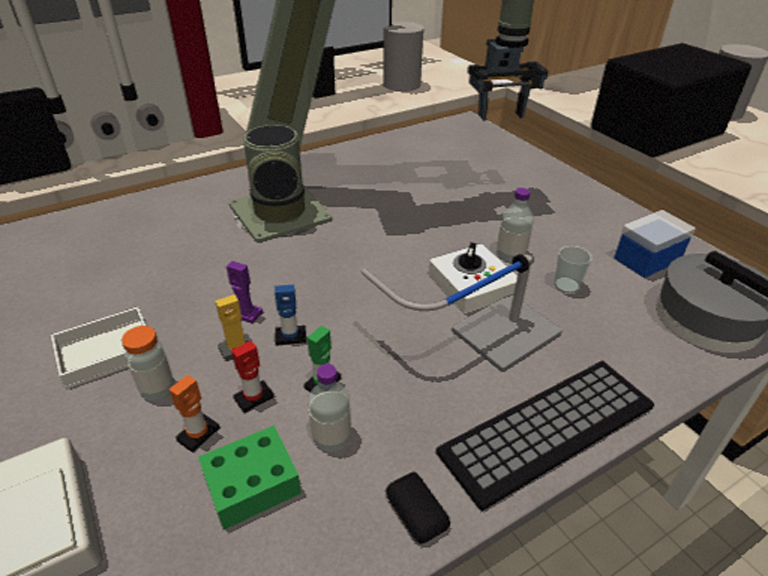

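View pics/top0.png

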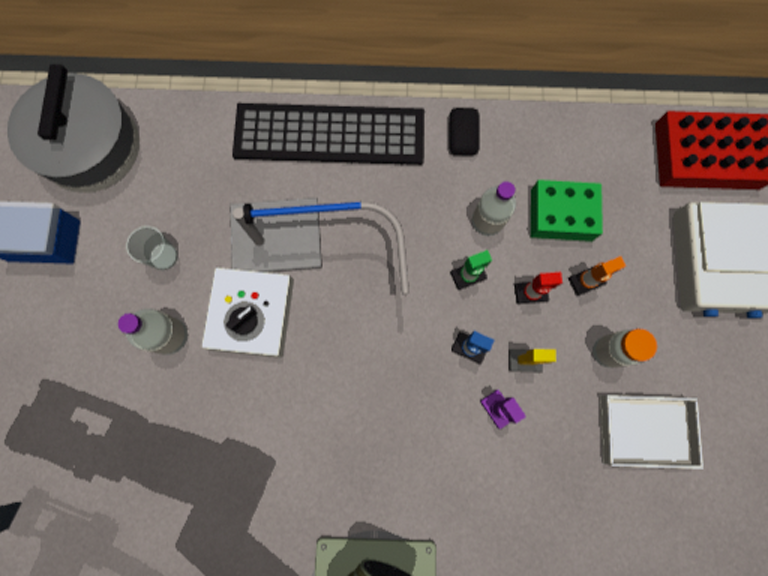

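Scene view: red (247,375), orange (190,410), green (318,358) and blue (288,313) are the columns. The keeper is yellow (231,325). The purple one (242,290) is the look-alike and not wanted. The green rack (250,475), yellow and orange caps, and coloured dial marks only share colours.
On the dial in the top view: yellow (228,299), green (241,294), red (255,295), black (266,303), so yellow = +0.75 and green = +0.25.

Next I fit poses by silhouette in both cameras.

```bash
cat > fit.py <<'E'
from h import *
from scipy.optimize import minimize
HUE={"red":(0,4),"orange":(7,15),"yellow":(20,30),"green":(50,72),"blue":(100,115)}
def pj(m,X):
    c=X@np.array(m["R"]).T+np.array(m["t"]).ravel();p=c@np.array(m["K"]).T
    return p[:,:2]/p[:,2:]
def mask(img,col,roi=None):
    h=cv2.cvtColor(img,cv2.COLOR_BGR2HSV);lo,hi=HUE[col]
    m=((h[...,0]>=lo)&(h[...,0]<=hi)&(h[...,1]>110)&(h[...,2]>40)).astype(np.uint8)
    if col=="red": m|=((h[...,0]>=177)&(h[...,1]>110)&(h[...,2]>40)).astype(np.uint8)
    return m
def comp(m,u,v,r=26):
    z=np.zeros_like(m);u,v=int(u),int(v);z[max(0,v-r):v+r,max(0,u-r):u+r]=1
    n,l,s,c=cv2.connectedComponentsWithStats(m*z)
    return (l==1+np.argmax(s[1:,4])).astype(np.uint8) if n>1 else z*0
def sil(m,P):
    a=np.zeros((384*4,512*4),np.uint8)
    cv2.fillConvexPoly(a,cv2.convexHull(((pj(m,P)*4+1.5)).astype(np.float32)).round().astype(np.int32),255)
    return cv2.resize(a,(512,384),interpolation=cv2.INTER_AREA)/255.
def box(x,y,yaw):
    c,s=np.cos(yaw),np.sin(yaw)
    P=np.array([[a,b,z] for a in(-10,10) for b in(-18,18) for z in(80,124)],float)
    return np.c_[x+c*P[:,0]-s*P[:,1],y+s*P[:,0]+c*P[:,1],P[:,2]]
def fitblock(frames,col,x,y,verbose=0):
    D=[]
    for n,f in frames.items():
        m=camera_model(n);u,v=pj(m,np.array([[x,y,102.]]))[0]
        k=comp(mask(f,col),u,v)
        k=cv2.morphologyEx(k,cv2.MORPH_CLOSE,np.ones((5,5),np.uint8))
        D.append((m,k))
    def cost(p): return sum(np.abs(sil(m,box(*p))-k).sum()/max(1,k.sum()) for m,k in D)
    best=None
    for yw in np.radians(np.arange(-90,90,15)):
        r=minimize(cost,[x,y,yw],method="Nelder-Mead",options=dict(initial_simplex=[[x,y,yw],[x+12,y,yw],[x,y+12,yw],[x,y,yw+.2]],maxiter=150))
        if best is None or r.fun<best.fun: best=r
    return best.x,best.fun,[int(k.sum()) for _,k in D]
E
cat > m1.py <<'E'
from fit import *
from scipy.optimize import least_squares
fr={c:grab_frame(c) for c in("scene","top")}
for col,x,y in [("red",552,-272),("orange",565,-374),("green",570,-168),("blue",440,-160),("yellow",415,-252)]:
    # pixel from view /1.5 ; also single-camera fits
    for sub in (("scene","top"),("scene",),("top",)):
        p,c,n=fitblock({k:fr[k] for k in sub},col,x,y)
        print(col,sub,p[:2].round(1),round(np.degrees(p[2]),1),round(c,2),n)
# rail
D=[]
for n,f in fr.items():
    k=mask(f,"blue");c=(328,187) if n=="scene" else (203,139)
    k=comp(k,*c,r=45);D.append((camera_model(n),k));print("rail px",n,k.sum())
def seg(p):
    c,s=np.cos(p[2]),np.sin(p[2]);P=[]
    for y in(-20,-200):
        for a in np.arange(0,6.28,.4):
            xx,zz=6*np.cos(a),160+6*np.sin(a);P.append([p[0]+c*xx-s*y,p[1]+s*xx+c*y,zz])
    return np.array(P)
for S in (D,D[:1],D[1:]):
    cost=lambda p:sum(np.abs(sil(m,seg(p))-k).sum()/k.sum() for m,k in S)
    x0=[620,215,.05];r=minimize(cost,x0,method="Nelder-Mead",options=dict(initial_simplex=[x0,[640,215,.05],[620,235,.05],[620,215,.15]],maxiter=300))
    p=r.x;c,s=np.cos(p[2]),np.sin(p[2])
    print("stand",p[:2].round(1),np.degrees(p[2]).round(1),r.fun.round(2),"tip",[(p[0]-150*c+260*s).round(1),(p[1]-150*s-260*c).round(1)])
# marks
for n,pt in (("top",{"yellow":(152,199),"green":(160.5,196),"red":(170,197)}),):
    W={}
    for col,(u,v) in pt.items():
        k=comp(mask(fr[n],col),u,v,r=5);ys,xs=np.nonzero(k);W[col]=ray(n,xs.mean(),ys.mean(),46)[:2] if len(xs) else None
        print(col,len(xs),W[col])
    def res(p): return np.concatenate([np.array(p[:2])+50*np.array([np.cos(p[2]+a),np.sin(p[2]+a)])-W[c] for c,a in(("yellow",.75),("green",.25),("red",-.25)) if W[c] is not None])
    r=least_squares(res,[465,240,0]);print("dial axis",r.x[:2],np.degrees(r.x[2]),np.abs(r.fun).max())
E
python3 m1.py
```

```text
red ('scene', 'top') [ 547.4 -279.9] 10.5 0.65 [357, 310]
red ('scene',) [ 547.8 -281.2] 13.6 0.2 [357]
red ('top',) [ 544.6 -275.8] 14.8 0.38 [310]
orange ('scene', 'top') [ 574.7 -386.1] 23.4 0.52 [429, 238]
orange ('scene',) [ 573.6 -387.8] 26.1 0.2 [429]
orange ('top',) [ 573.1 -382.6] 22.9 0.22 [238]
green ('scene', 'top') [ 576.5 -160.5] 34.4 0.64 [305, 252]
green ('scene',) [ 580.4 -163. ] 36.2 0.18 [305]
green ('top',) [ 571.  -154.4] 36.5 0.34 [252]
blue ('scene', 'top') [ 437.4 -161.8] -19.5 0.68 [244, 235]
blue ('scene',) [ 447.3 -167.9] -87.1 0.16 [244]
blue ('top',) [ 432.5 -156.6] 3.8 0.29 [235]
yellow ('scene', 'top') [ 417.5 -264.1] 2.1 0.74 [406, 226]
yellow ('scene',) [ 426.9 -268.8] -73.5 0.42 [406]
yellow ('top',) [ 417.4 -262.8] 2.0 0.22 [226]
rail px scene 231
rail px top 333
stand [628.7 243.1] 6.4 0.37 tip [np.float64(508.8), np.float64(-32.1)]
stand [628.6 244.1] 6.3 0.19 tip [np.float64(507.9), np.float64(-30.7)]
stand [628.6 243.1] 6.4 0.15 tip [np.float64(508.8), np.float64(-32.1)]
yellow 18 [507.3922766  281.95666365]
green 14 [518.10713268 259.65101256]
red 16 [516.17057798 234.45505697]
dial axis [468.74297441 250.30071416] -3.8001957749703195 0.2918128672671685
```

```bash
cat > plan.py <<'E'
from h import *
import sys
def plan(x,y,z,yaw=None):
    s=env.state();p=np.array(s["ee_pos"]);rpy=np.array(s["ee_rot"])
    R=Ro.from_euler("xyz",rpy,degrees=True)
    if yaw is not None:
        # choose half turn nearest
        d=(yaw-rpy[2]+180)%360-180
        T=Ro.from_euler("xyz",[180,0,rpy[2]+d],degrees=True)
        rv=(R.inv()*T).as_rotvec(degrees=True);n=int(np.ceil(np.abs(rv).max()/10.5));print("turn",rv.round(1),"rows",n,"each",(rv/max(n,1)).round(2));R=T
    sh=R.inv().apply(np.array([x,y,z])-p);n=max(1,int(np.ceil(np.linalg.norm(sh)/60)))
    print("at",p.round(1),rpy.round(1),"q",s["qpos"].round(1),"t",round(s["time_s"],2)); print("shift",sh.round(1),"rows",n,"each",(sh/n).round(2))
if __name__=="__main__":
    a=[float(v) for v in sys.argv[1:]];plan(*a)
E
python3 - <<'E'
from h import *
print("cap c",ray("top",130/1.5,323/1.5,170),"base",ray("top",152/1.5,332/1.5,0), "cap b", ray("top",506/1.5,190/1.5,160))
E
python3 plan.py 476 243 140 133.2
```

```text
cap c [441.76059763 392.83791159 170.        ] base [447.77287904 430.95697461   0.        ] cap b [ 685.13307076 -196.62508699  160.        ]
turn [ 0. -0. 28.] rows 3 each [ 0.   -0.    9.32]
at [185.7 544.2 225. ] [180.    0.  161.2] q [70.  18.3 89.6 -0.  72.  -1.1] t 1.7
shift [-418.3    5.4   85. ] rows 8 each [-52.29   0.68  10.62]
```

```bash
python3 -m crank '0 0 0 0 0 0 9.3;0 0 0 0 0 0 9.3;0 0 0 0 0 0 9.4;0 -52.3 .7 0 0 0 0;0 -52.3 .7 0 0 0 0;0 -52.3 .7 0 0 0 0;0 -52.3 .7 0 0 0 0;0 -52.3 .7 0 0 0 0;0 -52.3 .7 0 0 0 0;0 -52.3 .7 0 0 0 0' 15; python3 plan.py 474.5 244 69 133.2
```

```text
time_s: 2.95
ee_pos: [440.8, 279.3, 225.2]
ee_rot: [180.0, -0.0, 133.2]
force: [-0.7, 1.0, 0.3]
gripper_width: 45.4
gripper_force: 0.0
turn [ 0. -0. -0.] rows 1 each [ 0.05 -0.   -0.04]
at [440.8 279.3 225.2] [180.   -0.  133.2] q [ 31.1  13.5  96.5   0.   70.  -12.1] t 2.95
shift [-48.8   0.4 156.2] rows 3 each [-16.26   0.15  52.07]
```

Run:
```python
from h import *
f=grab_frame("wrist");cv2.imwrite("pics/w1.png",f);print(camera_model("wrist"))
for n in("dial","dial_grip"):print(models.search_frame(n,"wrist"))
```

```text
{'K': array([[297.31863964,   0.        , 255.44183148],
       [  0.        , 297.31863964, 190.99498375],
       [  0.        ,   0.        ,   1.        ]]), 'mount': array([[-1.51293709e-03, -9.57212127e-01, -2.89383232e-01,
         8.26527208e+01],
       [ 9.99998232e-01, -1.12492337e-03, -1.50715064e-03,
        -1.09067326e-01],
       [ 1.11712891e-03, -2.89385000e-01,  9.57212136e-01,
        -1.60727589e+02],
       [ 0.00000000e+00,  0.00000000e+00,  0.00000000e+00,
         1.00000000e+00]])}
[{'point': [467.2, 250.2, 60.7], 'p': 0.79}]
[{'point': [468.1, 251.6, 57.4], 'p': 0.97}]
```

View pics/w1.png

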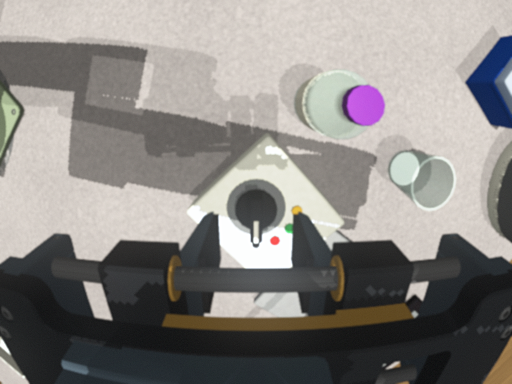

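The wrist view shows the dial at (255,210) midway between the fingers, with its bar aligned to them.

```bash
python3 -m crank '0 -48.8 .4 0 0 0 0;0 0 0 52 0 0 0;0 0 0 52 0 0 0;0 0 0 51 0 0 0;0 0 0 0 0 0 0;1 0 0 0 0 0 0;1 0 0 0 0 0 0;1 0 0 0 0 0 0;1 0 0 0 0 0 0' 15
python3 - <<'E'
from h import *
# offset along pointer 8.5: shift per 10.6deg yaw turn about axis (tool x is anti-pointer)
s=env.state();p=s["ee_pos"][:2];y=np.radians(s["ee_rot"][2]);d=p-np.array([468.7,250.3]);print(d)
r=Ro.from_euler("z",10.6,degrees=True).apply([*d,0])[:2]-d
print("world",r,"tool x,y",r@[np.cos(y),np.sin(y)],r@[np.sin(y),-np.cos(y)])
E
```

```text
time_s: 4.22
ee_pos: [473.2, 245.4, 70.0]
ee_rot: [180.0, -0.0, 133.2]
force: [-1.0, 0.2, 1.1]
gripper_width: 13.4
gripper_force: 15.0
[ 4.48576193 -4.93022959]
world [0.83037443 0.90929461] tool x,y 0.0954732459859331 1.2276902075989553
```

```bash
python3 -m crank '1 .1 1.2 0 0 0 -10.6;1 .1 1.2 0 0 0 -10.6;1 .1 1.2 0 0 0 -10.6;1 .1 1.2 0 0 0 -10.6;1 .1 1.2 0 0 0 -10.6;1 .1 1.2 0 0 0 -10.6;1 .1 1.2 0 0 0 -10.6;1 .1 1.2 0 0 0 -10.6;1 0 0 0 0 0 0'; python3 plan.py 475 255 69 219.2
```

```text
time_s: 5.35
ee_pos: [476.9, 251.6, 70.3]
ee_rot: [-179.7, 0.1, -142.0]
force: [8.3, -9.9, -1.1]
gripper_width: 29.5
gripper_force: 16.2
turn [-0.3  0.1 -1.2] rows 1 each [-0.33  0.12 -1.21]
at [476.9 251.6  70.3] [-1.797e+02  1.000e-01 -1.420e+02] q [  26.8   23.5  106.7   -0.4   49.7 -101. ] t 5.35
shift [-0.7  3.8  1.3] rows 1 each [-0.7   3.81  1.29]
```

```bash
python3 -m crank '1 0 0 0 0 0 0;1 0 0 0 0 0 0;1 0 0 0 0 0 0' 50; python3 -m crank '-.2 0 0 0 0 0 0;-.2 0 0 0 0 0 0;-.2 0 0 0 0 0 0;-.2 0 0 -50 0 0 0;-.2 0 0 -50 0 0 0;-.2 0 0 -40 0 0 0' 15;python3 - <<'E'
from h import *
f=grab_frame("wrist");cv2.imwrite("pics/w2.png",cv2.resize(f[100:300,130:400],None,fx=2,fy=2))
f=grab_frame("top")
E
```

```text
time_s: 5.72
ee_pos: [476.8, 251.7, 70.3]
ee_rot: [-179.7, 0.1, -142.2]
force: [8.2, -10.0, -1.0]
gripper_width: 27.2
gripper_force: 45.7
time_s: 6.48
ee_pos: [474.1, 254.4, 212.0]
ee_rot: [180.0, 0.1, -142.0]
force: [-0.1, -0.3, -0.5]
gripper_width: 54.8
gripper_force: 0.0
```

View pics/w2.png

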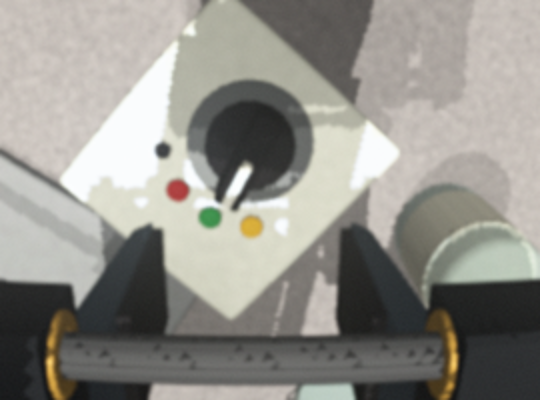

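Yellow mark is at (251,226), green at (210,217). The pointer slipped in the grip and stopped at the green click, so I'll regrip centred with more force and turn on to yellow.

```bash
python3 -m crank '-.2 0 0 0 0 0 9.2;-.2 0 0 0 0 0 9.2;-.2 0 0 0 0 0 9.1' 50; python3 plan.py 468.7 250.3 70 190.5
```

```text
time_s: 6.95
ee_pos: [473.4, 253.9, 208.9]
ee_rot: [-180.0, -0.1, -169.8]
force: [0.6, -0.3, 0.4]
gripper_width: 54.6
gripper_force: 0.0
turn [-0.  -0.1 -0.3] rows 1 each [-0.02 -0.1  -0.32]
at [473.4 253.9 208.9] [-1.800e+02 -1.000e-01 -1.698e+02] q [ 27.   15.6  96.    0.   68.5 -73.2] t 6.95
shift [  5.3  -2.7 138.9] rows 3 each [ 1.76 -0.91 46.31]
```

```bash
python3 -m crank '-.2 5.3 -2.7 40 0 0 0;-.2 0 0 50 0 0 0;-.2 0 0 49 0 0 0;-.2 0 0 0 0 0 0;1 0 0 0 0 0 0;1 0 0 0 0 0 0;1 0 0 0 0 0 0;1 0 0 0 0 0 0' 50; python3 -m crank '1 0 0 0 0 0 -7.6;1 0 0 0 0 0 -7.6;1 0 0 0 0 0 -7.6;1 0 0 0 0 0 -7.6;1 0 0 0 0 0 0;1 0 0 0 0 0 0'
```

```text
time_s: 7.95
ee_pos: [469.8, 250.5, 71.8]
ee_rot: [180.0, 0.1, -169.5]
force: [0.1, 0.2, -0.6]
gripper_width: 17.9
gripper_force: 0.0
time_s: 8.7
ee_pos: [467.4, 248.6, 71.5]
ee_rot: [179.8, -0.2, -139.8]
force: [-4.7, -8.3, 7.3]
gripper_width: 24.5
gripper_force: 68.3
```

```bash
python3 -m crank '-.2 0 0 0 0 0 0;-.2 0 0 0 0 0 0;-.2 0 0 0 0 0 0;-.2 0 0 -50 0 0 0;-.2 0 0 -50 0 0 0;-.2 0 0 -40 0 0 0' 50;python3 - <<'E'
from h import *
f=grab_frame("wrist");cv2.imwrite("pics/w3.png",cv2.resize(f[130:280,180:330],None,fx=2,fy=2))
E
```

```text
time_s: 9.45
ee_pos: [469.8, 250.8, 213.1]
ee_rot: [-180.0, 0.1, -139.1]
force: [0.1, -0.4, -0.8]
gripper_width: 54.6
gripper_force: 0.0
```

View pics/w3.png

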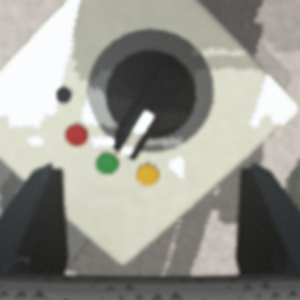

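```bash
cat >> h.py <<'E'
def wpose():
    s=env.state();T=np.eye(4);T[:3,:3]=Ro.from_euler("xyz",s["ee_rot"],degrees=True).as_matrix();T[:3,3]=s["ee_pos"];m=camera_model("wrist")
    return T@np.array(m["mount"]),np.array(m["K"])
def wproj(X,P=None):
    T,K=P or wpose();c=np.linalg.inv(T)@np.array([*X,1.]);r=np.hypot(c[0],c[1]);th=np.arctan2(r,c[2])
    return np.array([K[0,2]+K[0,0]*th*c[0]/r,K[1,2]+K[1,1]*th*c[1]/r])
def wray(u,v,z,P=None):
    T,K=P or wpose();a,b=(u-K[0,2])/K[0,0],(v-K[1,2])/K[1,1];th=np.hypot(a,b)
    d=T[:3,:3]@np.array([np.sin(th)*a/th,np.sin(th)*b/th,np.cos(th)]);o=T[:3,3]
    return o+d*(z-o[2])/d[2]
E
python3 - <<'E'
from h import *
o=np.array([180,130])
print("axis86",(wproj([468.7,250.3,86])-o)*2)
for a in(.25,.5,.75):
    t=np.radians(-3.8)+a
    for z,r in((86,26),(46,50)): print(a,z,(wproj([468.7+r*np.cos(t),250.3+r*np.sin(t),z])-o)*2)
for n,p in(("y",(148,175)),("g",(107,163)),("r",(76,135)),("k",(64,95))): print(n,wray(p[0]/2+180,p[1]/2+130,46)[:2])
a=wray(148/2+180,115/2+130,86)[:2];b=wray(133/2+180,157/2+130,86)[:2];print(a,b,np.degrees(np.arctan2(*(b-a)[::-1])))
E
```

```text
axis86 [153.0390364  100.79830069]
0.25 86 [127.80964375 142.34007098]
0.25 46 [110.58856885 152.74590502]
0.5 86 [139.2747999  146.95707678]
0.5 46 [129.87100553 160.46008555]
0.75 86 [151.54006114 148.75862773]
0.75 46 [150.44453484 163.46519245]
y [514.10247332 285.66660622]
g [524.35471558 261.98791975]
r [522.74444965 236.7449297 ]
k [508.19574944 216.03489078]
[476.10585746 253.29347261] [498.7261404 262.377102 ] 21.878919522620784
```

Run:
```python
from fit import *
f={c:grab_frame(c) for c in("scene","top","wrist")}
for c in f:
  for col,w in(("yellow",(510,283)),("green",(521,261)),("red",(519,235))):
    X=[*w,46.];u,v=wproj(X) if c=="wrist" else pj(camera_model(c),np.array([X]))[0]
    k=comp(mask(f[c],col),u,v,r=6 if c!="wrist" else 9);ys,xs=np.nonzero(k)
    if len(xs): print(c,col,len(xs),(wray(xs.mean(),ys.mean(),46) if c=="wrist" else ray(c,xs.mean(),ys.mean(),46))[:2].round(1))
```

```text
scene yellow 7 [506.4 280. ]
scene green 7 [516.7 255.9]
scene red 9 [514.1 233.8]
top yellow 12 [505.9 281.7]
top green 7 [516.8 257.6]
top red 17 [516.1 234.8]
wrist yellow 83 [506.  279.7]
wrist green 66 [516.1 257.1]
wrist red 76 [514.4 232.7]
```

```bash
cat > dial.py <<'E'
from h import *
P=wpose();f=grab_frame("wrist");g=f.max(2)
vals={}
for a in np.arange(-.9,.95,.05):
    t=np.radians(-4)+a
    vals[round(a,2)]=np.mean([g[int(round(v)),int(round(u))] for r in range(8,25,2) for u,v in [wproj([467.6+r*np.cos(t),249.2+r*np.sin(t),86],P)]])
print({k:int(v) for k,v in vals.items() if v>50})
E
python3 dial.py; python3 plan.py 467.6 249.2 70 206.9
```

```text
{np.float64(-0.9): 78, np.float64(-0.85): 78, np.float64(-0.8): 80, np.float64(-0.75): 84, np.float64(-0.7): 84, np.float64(-0.65): 83, np.float64(-0.6): 84, np.float64(-0.55): 87, np.float64(-0.5): 89, np.float64(-0.45): 81, np.float64(-0.4): 77, np.float64(-0.35): 76, np.float64(-0.3): 69, np.float64(-0.25): 73, np.float64(-0.2): 72, np.float64(-0.15): 71, np.float64(-0.1): 82, np.float64(-0.05): 92, np.float64(0.0): 114, np.float64(0.05): 134, np.float64(0.1): 183, np.float64(0.15): 214, np.float64(0.2): 233, np.float64(0.25): 238, np.float64(0.3): 235, np.float64(0.35): 216, np.float64(0.4): 181, np.float64(0.45): 146, np.float64(0.5): 122, np.float64(0.55): 115, np.float64(0.6): 115, np.float64(0.65): 119, np.float64(0.7): 108, np.float64(0.75): 111, np.float64(0.8): 106, np.float64(0.85): 106, np.float64(0.9): 105}
turn [ 0.  -0.1 14. ] rows 2 each [ 0.   -0.03  7.  ]
at [468.9 250.3 210.2] [ 1.800e+02 -1.000e-01 -1.391e+02] q [  26.9   15.    96.6    0.    68.5 -104. ] t 9.7
shift [  1.6  -0.4 140.2] rows 3 each [ 0.54 -0.14 46.73]
```

```bash
python3 -m crank '-.2 1.6 0 0 0 0 9.7;-.2 0 0 0 0 0 9.7;-.2 0 0 0 0 0 9.6;-.2 0 0 47 0 0 0;-.2 0 0 47 0 0 0;-.2 0 0 46 0 0 0;-.2 0 0 0 0 0 0;1 0 0 0 0 0 0;1 0 0 0 0 0 0;1 0 0 0 0 0 0' 50;  python3 -m crank '1 0 0 0 0 0 0;1 0 0 0 0 0 0;1 0 0 0 0 0 0;1 0 0 0 0 0 0;1 0 0 0 0 0 0'; python3 -m crank '1 0 0 0 0 0 -5;1 0 0 0 0 0 0;1 0 0 0 0 0 0'
```

```text
time_s: 10.95
ee_pos: [469.0, 249.7, 72.4]
ee_rot: [180.0, 0.2, -168.1]
force: [0.7, -0.8, 0.2]
gripper_width: 27.4
gripper_force: 0.0
time_s: 11.58
ee_pos: [468.5, 249.3, 71.6]
ee_rot: [180.0, 0.0, -168.2]
force: [-0.7, -2.3, 5.5]
gripper_width: 14.1
gripper_force: 49.8
time_s: 11.95
ee_pos: [468.5, 249.2, 71.6]
ee_rot: [179.9, 0.0, -163.4]
force: [-0.6, -3.2, 5.6]
gripper_width: 14.8
gripper_force: 50.5
```

```bash
python3 -m crank '1 0 0 0 0 0 -5;1 0 0 0 0 0 0;1 0 0 0 0 0 0';python3 -m crank '1 0 0 0 0 0 -5;1 0 0 0 0 0 0;1 0 0 0 0 0 0'
```

```text
time_s: 12.32
ee_pos: [468.2, 249.1, 71.6]
ee_rot: [179.9, 0.0, -158.5]
force: [-0.9, -3.1, 5.0]
gripper_width: 15.7
gripper_force: 52.7
time_s: 12.7
ee_pos: [468.0, 248.9, 71.6]
ee_rot: [179.9, -0.0, -153.6]
force: [-2.2, -4.9, 6.2]
gripper_width: 17.2
gripper_force: 56.6
```

```bash
python3 -m crank '1 0 0 0 0 0 -7;1 0 0 0 0 0 -7;1 0 0 0 0 0 -7;1 0 0 0 0 0 0;1 0 0 0 0 0 0' 60;python3 -m crank '-.2 0 0 0 0 0 0;-.2 0 0 0 0 0 0;-.2 0 0 0 0 0 0;-.2 0 0 -50 0 0 0;-.2 0 0 -50 0 0 0;-.2 0 0 -40 0 0 0'; python3 dial.py; python3 plan.py 468 249.2 70
```

```text
time_s: 13.32
ee_pos: [468.0, 248.3, 71.2]
ee_rot: [-180.0, -0.1, -132.3]
force: [-0.5, -6.5, 5.3]
gripper_width: 15.4
gripper_force: 57.0
time_s: 14.08
ee_pos: [468.4, 249.7, 212.9]
ee_rot: [-180.0, 0.1, -132.1]
force: [0.7, 0.1, -0.0]
gripper_width: 54.7
gripper_force: 0.0
{np.float64(-0.9): 72, np.float64(-0.85): 75, np.float64(-0.8): 76, np.float64(-0.75): 77, np.float64(-0.7): 79, np.float64(-0.65): 81, np.float64(-0.6): 82, np.float64(-0.55): 84, np.float64(-0.5): 86, np.float64(-0.45): 84, np.float64(-0.4): 81, np.float64(-0.35): 75, np.float64(-0.3): 75, np.float64(-0.25): 75, np.float64(-0.2): 73, np.float64(-0.15): 77, np.float64(-0.1): 83, np.float64(-0.05): 89, np.float64(0.0): 89, np.float64(0.05): 92, np.float64(0.1): 96, np.float64(0.15): 93, np.float64(0.2): 93, np.float64(0.25): 98, np.float64(0.3): 102, np.float64(0.35): 98, np.float64(0.4): 115, np.float64(0.45): 111, np.float64(0.5): 131, np.float64(0.55): 162, np.float64(0.6): 206, np.float64(0.65): 230, np.float64(0.7): 233, np.float64(0.75): 233, np.float64(0.8): 228, np.float64(0.85): 200, np.float64(0.9): 163}
at [470.9 250.9 218.1] [-179.8    0.6 -132.1] q [  26.8   14.5   96.1    0.    68.7 -111.1] t 14.12
shift [  4.8   1.6 148.1] rows 3 each [ 1.58  0.54 49.36]
```

The pointer reads 0.73, so it is at yellow. Now I turn the wrist towards yaw 14 and go over to the columns.

```bash
python3 -m crank '-.2 0 0 0 0 0 10.7;-.2 0 0 0 0 0 10.7;-.2 0 0 0 0 0 10.7;-.2 0 0 0 0 0 10.7;-.2 0 0 0 0 0 10.7;-.2 0 0 0 0 0 10.7;-.2 0 0 0 0 0 10.7;-.2 0 0 0 0 0 10.7;-.2 0 0 0 0 0 10.7;-.2 0 0 0 0 0 10.7' 20;python3 -m crank '-.2 0 0 0 0 0 10.7;-.2 0 0 0 0 0 10.7;-.2 0 0 0 0 0 10.7;-.2 0 0 0 0 0 10.7;-.2 0 0 0 0 0 10.7;-.2 0 0 0 0 0 10.7;-.2 0 0 0 0 0 10.7;-.2 0 0 0 0 0 10.7;-.2 0 0 0 0 0 10.7;-.2 0 0 0 0 0 10.7' ; python3 plan.py 440 -230 240 13
```

```text
time_s: 15.38
ee_pos: [468.0, 249.5, 210.5]
ee_rot: [-180.0, -0.0, 120.5]
force: [0.2, -1.5, 0.3]
gripper_width: 54.6
gripper_force: 0.0
time_s: 16.62
ee_pos: [468.0, 249.5, 210.5]
ee_rot: [-180.0, 0.0, 13.5]
force: [-0.1, -0.6, 0.3]
gripper_width: 54.7
gripper_force: 0.0
turn [-0.   0.   0.5] rows 1 each [-0.    0.02  0.54]
at [468.  249.5 210.5] [-180.     0.    13.5] q [ 26.8  14.9  96.7   0.   68.4 103.3] t 16.62
shift [-135.2  460.9  -29.5] rows 9 each [-15.02  51.21  -3.28]
```

```bash
python3 -m crank '-.2 -15 51.2 -4 0 0 0;-.2 -15 51.2 -4 0 0 0;-.2 -15 51.2 -4 0 0 0;-.2 -15 51.2 -4 0 0 0;-.2 -15 51.2 -4 0 0 0;-.2 -15 51.2 -4 0 0 0;-.2 -15 51.2 -4 0 0 0;-.2 -15 51.2 -4 0 0 0;-.2 -15 51.2 -4 0 0 0;-.2 0 0 0 0 0 0'
cat > look.py <<'E'
import fit
from fit import *
import sys
P=wpose();f=grab_frame("wrist");cv2.imwrite(f"pics/{sys.argv[1]}.png",f)
old=fit.pj
fit.pj=lambda m,X: np.array([wproj(x,P) for x in X]) if m=="w" else old(m,X)
cm=fit.camera_model;fit.camera_model=lambda n:"w" if n=="wrist" else cm(n)
D={"red":(548,-280),"orange":(574,-386),"green":(576,-160),"blue":(437,-162),"yellow":(417,-264)}
print("at",env.state()["ee_pos"].round(1))
for c in sys.argv[2:]:
    c,*g=c.split(",");x,y=map(float,g) if g else D[c]
    p,e,n=fit.fitblock({"wrist":f},c,x,y);print(c,p[:2].round(1),np.degrees(p[2]).round(1),round(e,2),n)
E
python3 look.py w4 blue yellow red green orange
```

```text
time_s: 17.88
ee_pos: [447.5, -233.4, 246.6]
ee_rot: [180.0, -0.0, 13.6]
force: [-0.2, 0.8, 0.3]
gripper_width: 54.7
gripper_force: 0.0
at [ 447.3 -231.4  246.4]
blue [ 438.6 -161.8] -19.9 0.16 [1027]
yellow [ 418.  -264.4] -0.0 0.24 [1349]
red [ 547.1 -278.8] 6.2 0.25 [1170]
green [ 576.3 -160.8] 22.7 0.22 [1262]
orange [ 572.2 -374.6] 31.4 0.93 [555]
```

View pics/w4.png

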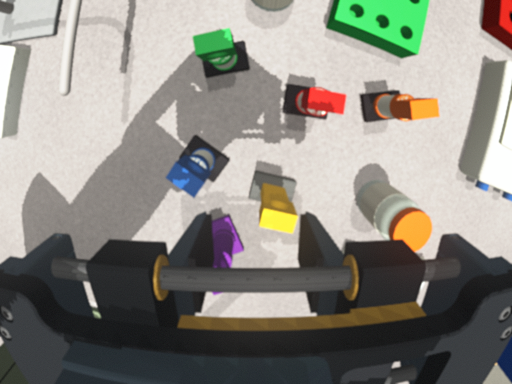

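Wrist view: green (215,45), red (325,100), orange (405,107) and blue (190,175) are the columns. Yellow keeper is at (278,210) and the purple look-alike at (222,240). I start with blue.

```bash
python3 plan.py 438.6 -161.8 100 -20
```

```text
turn [-0.   0.  33.7] rows 4 each [-0.01  0.01  8.43]
at [ 447.3 -231.4  246.4] [-179.9    0.    13.7] q [-28.7  11.1  96.5   0.   72.5  47.6] t 17.93
shift [-32.  -62.4 146.4] rows 3 each [-10.66 -20.79  48.79]
```

```bash
python3 -m crank '-.2 0 0 0 0 0 8.4;-.2 0 0 0 0 0 8.4;-.2 0 0 0 0 0 8.4;-.2 0 0 0 0 0 8.4;-.2 -16 -31.2 0 0 0 0;-.2 -16 -31.2 0 0 0 0;-.2 0 0 40 0 0 0;-.2 0 0 0 0 0 0'; python3 plan.py 438.6 -161.8 100 -20;python3 look.py w5 blue
```

```text
time_s: 18.92
ee_pos: [436.4, -158.3, 204.8]
ee_rot: [-180.0, 0.4, -19.6]
force: [-0.2, -0.3, -0.2]
gripper_width: 54.9
gripper_force: 0.0
turn [-0.   0.4  0.4] rows 1 each [-0.04  0.38  0.42]
at [ 436.4 -158.3  204.8] [-180.     0.4  -19.6] q [-21.4   9.4 104.9   0.   66.1  88.2] t 18.93
shift [  3.2   2.5 104.8] rows 2 each [ 1.61  1.25 52.39]
at [ 437.9 -159.4  206.4]
blue [ 439.5 -162.9] -24.4 0.15 [1485]
```

```bash
python3 -m crank '-.2 2.5 2.3 26 0 0 3;-.2 0 0 40 0 0 0;-.2 0 0 40 0 0 0;-.2 0 0 0 0 0 0;-.2 0 0 0 0 0 0;1 0 0 0 0 0 0;1 0 0 0 0 0 0;1 0 0 0 0 0 0;1 0 0 0 0 0 0;1 0 0 0 0 0 0' 30; python3 -m crank '1 0 0 -35 0 0 0;1 0 0 -40 0 0 0;1 0 0 0 0 0 0'; python3 -c "
from h import *
t=np.radians(6.4)
def W(x,y): return (628.6+np.cos(t)*x-np.sin(t)*y,243.3+np.sin(t)*x+np.cos(t)*y)
for a in [(-200,-260),(-150,-260),(-60,-260),(0,-200),(0,-32)]: print(a,np.round(W(*a),1))
from plan import plan
plan(*W(-195,-260),175,6.4)"
```

```text
time_s: 20.23
ee_pos: [440.8, -164.1, 102.0]
ee_rot: [-180.0, -0.1, -22.7]
force: [-0.6, 0.5, 6.0]
gripper_width: 35.9
gripper_force: 29.9
time_s: 20.6
ee_pos: [441.7, -164.6, 178.3]
ee_rot: [-180.0, -0.4, -22.7]
force: [0.0, 0.4, -2.6]
gripper_width: 35.8
gripper_force: 29.9
(-200, -260) [458.8 -37.4]
(-150, -260) [508.5 -31.8]
(-60, -260) [598.  -21.8]
(0, -200) [650.9  44.5]
(0, -32) [632.2 211.5]
turn [  0.1  -0.3 -29.1] rows 3 each [ 0.03 -0.12 -9.71]
at [ 441.7 -164.6  178.3] [-180.    -0.4  -22.7] q [-21.8  11.  107.    0.   61.6  90.9] t 20.6
shift [  36.2 -124.5    3.3] rows 3 each [ 12.07 -41.51   1.1 ]
```

```bash
python3 -m crank '1 0 0 0 0 0 -9.7;1 0 0 0 0 0 -9.7;1 0 0 0 0 0 -9.7;1 12 -41.5 4 0 0 0;1 12 -41.5 4 0 0 0;1 12 -41.5 4 0 0 0;1 0 0 0 0 0 0;1 0 0 0 0 0 0'; python3 -c "
from plan import *
plan(464,-36.8,162,6.4)"
python3 - <<'E'
from h import *
for c in("scene","top"):
    f=grab_frame(c);u,v=proj(c,np.array([500,-32,150])).astype(int);cv2.imwrite(f"pics/{c}1.png",cv2.resize(f[v-45:v+45,u-60:u+60],None,fx=5,fy=5,interpolation=cv2.INTER_CUBIC));print(u-60,v-45)
E
```

```text
time_s: 21.6
ee_pos: [461.2, -36.4, 162.8]
ee_rot: [-180.0, 0.1, 6.4]
force: [-0.5, -0.5, -1.7]
gripper_width: 35.5
gripper_force: 30.0
turn [-0.   0.1 -0. ] rows 1 each [-0.    0.14 -0.  ]
at [461.2 -36.4 162.8] [-1.8e+02  1.0e-01  6.4e+00] q [ -5.9  11.4 109.1  -0.   59.7  77.7] t 21.6
shift [2.8 0.7 0.8] rows 1 each [2.76 0.74 0.84]
182 137
209 153
```

View pics/scene1.png

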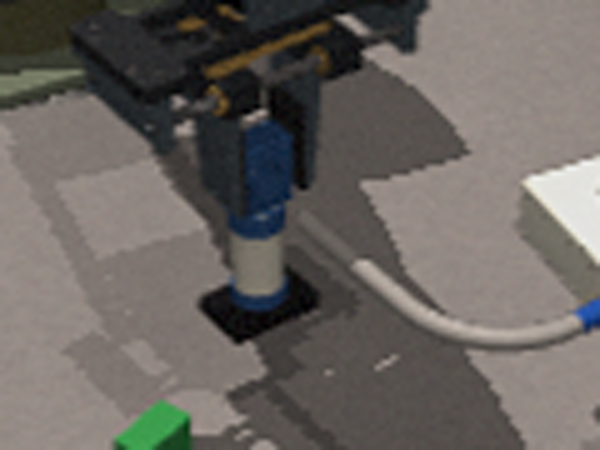

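Run:
```python
from h import *
t=np.radians(6.4)
def W(x,y,z=160): return np.array([628.6+np.cos(t)*x-np.sin(t)*y,243.3+np.sin(t)*x+np.cos(t)*y,z])
import fit
m=camera_model("scene")
for a in [(-198,-260),(-150,-260),(-120,-260),(-60,-260),(-17.6,-242.4),(0,-200)]: print(a,(fit.pj(m,W(*a)[None])[0]-[182,137])*5)
```

```text
(-198, -260) [257.85441802 174.12071943]
(-150, -260) [308.54126467 216.60981491]
(-120, -260) [341.72948443 244.43039424]
(-60, -260) [411.89270353 303.24588411]
(-17.6, -242.4) [491.84096371 333.66046932]
(0, -200) [578.28269604 319.14756665]
```

View pics/top1.png

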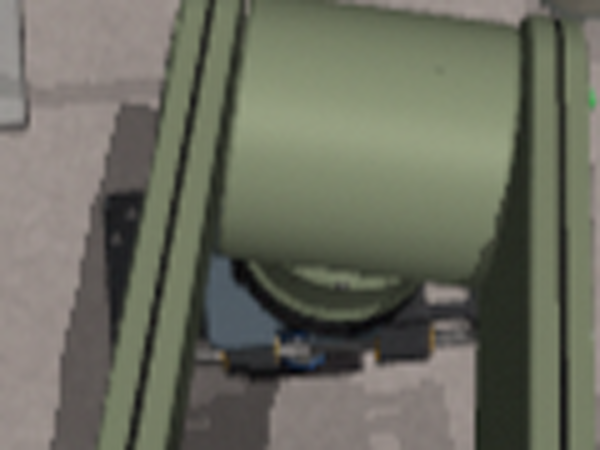

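```bash
python3 -m crank '1 15 .7 0.5 0 0 0;1 15 0 0 0 0 0;1 10 0 0 0 0 0;1 10 0 0 0 0 0;1 0 0 0 0 0 0'; python3 -m crank '1 15 0 0 0 0 0;1 15 0 0 0 0 0;1 0 0 0 0 0 0'; python3 -c "
from plan import *
plan(598,-21.8,162,6.4)"
```

```text
time_s: 22.32
ee_pos: [512.5, -31.2, 163.3]
ee_rot: [-180.0, -0.0, 6.4]
force: [0.1, 0.3, -2.7]
gripper_width: 35.7
gripper_force: 30.0
time_s: 22.7
ee_pos: [543.1, -27.9, 163.4]
ee_rot: [180.0, -0.1, 6.4]
force: [-0.3, 0.3, -1.7]
gripper_width: 35.9
gripper_force: 30.0
turn [ 0.  -0.1 -0. ] rows 1 each [ 0.   -0.06 -0.02]
at [543.1 -27.9 163.4] [ 1.8e+02 -1.0e-01  6.4e+00] q [-4.2 18.2 99.2  0.  62.5 79.5] t 22.7
shift [55.2  0.1  1.4] rows 1 each [55.22  0.09  1.42]
```

```bash
python3 -m crank '1 18.5 0 .5 0 0 0;1 18.5 0 .5 0 0 0;1 18.5 0 .4 0 0 0;1 0 0 0 0 0 0'; python3 -m crank '1 10.42 -.91 0 0 0 -10;1 10.42 -.91 0 0 0 -10;1 10.42 -.91 0 0 0 -10;1 0 0 0 0 0 0'; python3 -c "
from plan import *
plan(628.6,-7.6,162,36.4)"
```

```text
time_s: 23.2
ee_pos: [597.3, -21.8, 161.7]
ee_rot: [-180.0, 0.0, 6.4]
force: [-0.3, 0.0, -2.0]
gripper_width: 36.0
gripper_force: 30.0
time_s: 23.7
ee_pos: [625.0, -10.4, 161.9]
ee_rot: [-180.0, 0.1, 36.3]
force: [0.3, -0.2, -2.1]
gripper_width: 35.8
gripper_force: 30.0
turn [-0.   0.1 -0.1] rows 1 each [-0.04  0.05 -0.13]
at [625.  -10.4 161.9] [-1.80e+02  1.00e-01  3.63e+01] q [-2.  25.3 88.1 -0.  66.6 51.7] t 23.7
shift [ 4.6 -0.1 -0.1] rows 1 each [ 4.58 -0.1  -0.13]
```

```bash
python3 -m crank '1 11.5 -.2 0 0 0 -10;1 10.42 -.91 0 0 0 -10;1 10.42 -.91 0 0 0 -10;1 0 0 0 0 0 0'; python3 -m crank '1 10.42 -.91 0 0 0 -10;1 10.42 -.91 0 0 0 -10;1 10.42 -.91 0 0 0 -10;1 0 0 0 0 0 0;1 0 0 0 0 0 0'; python3 -c "
from plan import *
plan(650.9,44.5,162,96.4);plan(632.2,211.5,162,96.4)"
```

```text
time_s: 24.2
ee_pos: [645.6, 13.9, 161.9]
ee_rot: [-179.9, 0.0, 66.1]
force: [-0.2, 0.4, -3.8]
gripper_width: 36.0
gripper_force: 30.0
time_s: 24.82
ee_pos: [650.6, 43.8, 162.1]
ee_rot: [-180.0, 0.0, 96.1]
force: [-0.1, -0.3, -2.5]
gripper_width: 35.9
gripper_force: 30.0
turn [-0.   0.  -0.3] rows 1 each [-0.02  0.02 -0.3 ]
at [650.6  43.8 162.1] [-180.     0.    96.1] q [ 2.9 27.6 84.2 -0.  68.3 -3.2] t 24.82
shift [0.7 0.3 0.1] rows 1 each [0.7  0.33 0.08]
turn [-0.   0.  -0.3] rows 1 each [-0.02  0.02 -0.3 ]
at [650.6  43.8 162.1] [-180.     0.    96.1] q [ 2.9 27.6 84.2 -0.  68.3 -3.2] t 24.82
shift [1.687e+02 4.000e-01 1.000e-01] rows 3 each [5.625e+01 1.200e-01 3.000e-02]
```

```bash
python3 -m crank '1 41 .1 0 0 0 -.3;1 41 0 0 0 0 0;1 41 0 0 0 0 0;1 21 0 0 0 0 0;1 20 0 0 0 0 0;1 0 0 4 0 0 0;1 0 0 0 0 0 0;1 0 0 0 0 0 0'; python3 -m crank '0 0 0 0 0 0 0;0 0 0 0 0 0 0;0 0 0 0 0 0 0;0 0 0 -40 0 0 0;0 0 0 -45 0 0 0;0 0 0 0 0 0 0'
python3 - <<'E'
from plan import *
plan(560,-160,240,30)
for c in("scene","top"):
    f=grab_frame(c);u,v=proj(c,np.array([632,205,140])).astype(int);cv2.imwrite(f"pics/{c}2.png",cv2.resize(f[v-45:v+45,u-60:u+60],None,fx=5,fy=5,interpolation=cv2.INTER_CUBIC))
E
```

```text
time_s: 25.82
ee_pos: [632.7, 206.5, 157.9]
ee_rot: [180.0, 0.0, 96.6]
force: [1.0, 0.6, -3.8]
gripper_width: 35.9
gripper_force: 30.0
time_s: 26.58
ee_pos: [634.2, 208.0, 247.9]
ee_rot: [179.5, -0.1, 96.7]
force: [-0.6, -0.1, -0.8]
gripper_width: 45.4
gripper_force: 0.0
turn [ 0.4 -0.4 66.7] rows 7 each [ 0.06 -0.06  9.52]
at [634.2 208.  247.9] [ 1.795e+02 -1.000e-01  9.670e+01] q [17.2 25.9 74.5  0.  79.1 10.5] t 26.57
shift [-248.3  281.6    7.9] rows 7 each [-35.47  40.22   1.13]
```

View pics/scene2.png

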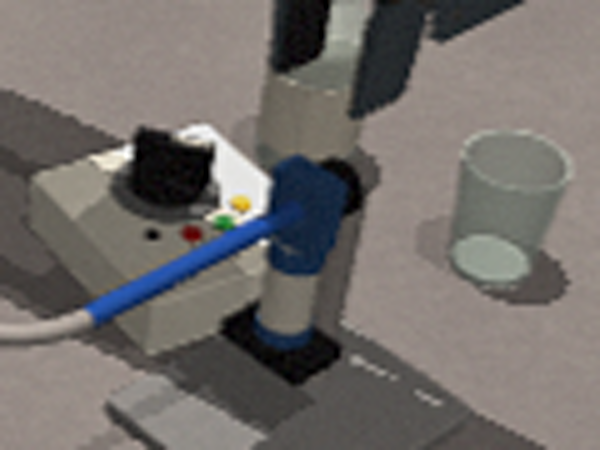

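Blue hangs on the blue arm next to the stop disc (310,215). Green is next.

```bash
python3 -m crank '-.2 0 0 0 0 0 9.5;-.2 0 0 0 0 0 9.5;-.2 0 0 0 0 0 9.5;-.2 0 0 0 0 0 9.5;-.2 0 0 0 0 0 9.5;-.2 0 0 0 0 0 9.5;-.2 0 0 0 0 0 9.7'; python3 -m crank '-.2 -35.5 40.2 4 0 0 0;-.2 -35.5 40.2 4 0 0 0;-.2 -35.5 40.2 4 0 0 0;-.2 -35.5 40.2 4 0 0 0;-.2 -35.5 40.2 4 0 0 0;-.2 -35.5 40.2 4 0 0 0;-.2 -35.5 40.2 4 0 0 0;-.2 0 0 0 0 0 0;-.2 0 0 0 0 0 0'; python3 look.py w6 green red; python3 plan.py 576.4 -160.6 102 30
```

```text
time_s: 27.55
ee_pos: [631.4, 207.1, 240.8]
ee_rot: [-179.9, 0.2, 29.6]
force: [0.4, 0.1, -0.0]
gripper_width: 54.9
gripper_force: 0.0
time_s: 28.68
ee_pos: [557.0, -160.1, 213.8]
ee_rot: [-179.9, 0.1, 29.9]
force: [-0.3, -0.2, 0.4]
gripper_width: 55.2
gripper_force: 0.0
at [ 557.3 -159.5  214.1]
green [ 577.9 -159.4] 22.3 0.18 [1400]
red [ 554.3 -272.8] -24.0 1.28 [445]
turn [-0.1  0.  -0. ] rows 1 each [-0.1   0.05 -0.  ]
at [ 557.3 -159.5  214.1] [-179.9    0.    30. ] q [-17.1  19.2  89.9   0.   71.   42.9] t 28.73
shift [ 16.   10.5 112.1] rows 2 each [ 8.    5.23 56.07]
```

```bash
python3 -m crank '-.2 0 0 0 0 0 4;-.2 17.9 9.3 20 0 0 0;-.2 0 0 46 0 0 0;-.2 0 0 46 0 0 0;-.2 0 0 0 0 0 0;-.2 0 0 0 0 0 0;1 0 0 0 0 0 0;1 0 0 0 0 0 0;1 0 0 0 0 0 0;1 0 0 0 0 0 0' 30; python3 -m crank '1 0 0 0 0 0 0;1 0 0 -35 0 0 0;1 0 0 -40 0 0 0;1 0 0 0 0 0 0'; python3 -c "
from plan import *
plan(461.2,-37.1,162,6.4)"
```

```text
time_s: 29.98
ee_pos: [578.5, -161.0, 104.5]
ee_rot: [179.9, -0.1, 25.9]
force: [-0.7, 1.6, 6.3]
gripper_width: 35.9
gripper_force: 29.5
time_s: 30.48
ee_pos: [579.5, -161.7, 181.0]
ee_rot: [179.7, -0.3, 26.0]
force: [0.2, -0.4, -2.2]
gripper_width: 36.1
gripper_force: 29.5
turn [ 0.2 -0.3 19.6] rows 2 each [ 0.11 -0.17  9.78]
at [ 579.5 -161.7  181. ] [179.7  -0.3  26. ] q [-16.7  22.2  90.3  -0.   67.1  47.4] t 30.48
shift [-103.7 -137.    19. ] rows 3 each [-34.57 -45.68   6.33]
```

```bash
python3 -m crank '1 0 0 0 0 0 9.8;1 0 0 0 0 0 9.8;1 -35 -45.7 5.5 0 0 0;1 -35 -45.7 5.5 0 0 0;1 -35 -45.7 5.5 0 0 0;1 0 0 0 0 0 0;1 0 0 0 0 0 0;1 0 0 0 0 0 0'; python3 -c "
from plan import *
plan(461.2,-37.1,164.3,6.4)"; python3 look.py w7
```

```text
time_s: 31.48
ee_pos: [459.2, -37.1, 161.3]
ee_rot: [180.0, -0.0, 6.3]
force: [0.8, -0.3, -2.0]
gripper_width: 36.1
gripper_force: 30.0
turn [ 0.  -0.  -0.1] rows 1 each [ 0.01 -0.02 -0.09]
at [459.2 -37.1 161.3] [180.   -0.    6.3] q [ -6.   11.2 109.6  -0.   59.2  77.6] t 31.48
shift [ 2.   0.2 -3. ] rows 1 each [ 2.02  0.24 -3.02]
at [459.1 -37.1 161.3]
```

```bash
python3 -m crank '1 0 .2 -2.7 0 0 0;1 16 0 0 0 0 0;1 16 0 0 0 0 0;1 10 0 0 0 0 0;1 10 0 0 0 0 0;1 0 0 0 0 0 0'; python3 -m crank '1 29 0 0 0 0 0;1 29 0 0 0 0 0;1 28 0 0 0 0 0;1 0 0 0 0 0 0'; python3 -c "
from plan import *
plan(598,-21.8,164,6.4)"
```

```text
time_s: 32.28
ee_pos: [510.6, -30.7, 164.0]
ee_rot: [-180.0, 0.0, 6.4]
force: [-0.3, -0.3, -2.3]
gripper_width: 35.9
gripper_force: 30.0
time_s: 32.78
ee_pos: [596.5, -21.1, 163.9]
ee_rot: [-180.0, -0.0, 6.4]
force: [-0.6, 0.5, -2.5]
gripper_width: 35.8
gripper_force: 30.0
turn [-0. -0. -0.] rows 1 each [-0.   -0.01 -0.02]
at [596.5 -21.1 163.9] [-180.    -0.     6.4] q [-3.1 22.7 92.   0.  65.2 80.5] t 32.77
shift [ 1.4  0.8 -0.1] rows 1 each [ 1.42  0.83 -0.15]
```

```bash
python3 -m crank '1 12 0 0 0 0 -10;1 10.42 -.91 0 0 0 -10;1 10.42 -.91 0 0 0 -10;1 10.42 -.91 0 0 0 -10;1 10.42 -.91 0 0 0 -10;1 0 0 0 0 0 0'; python3 -m crank '1 10.42 -.91 0 0 0 -10;1 10.42 -.91 0 0 0 -10;1 10.42 -.91 0 0 0 -10;1 10.42 -.91 0 0 0 -10;1 0 0 0 0 0 0;1 0 0 0 0 0 0'; python3 -c "
from plan import *
plan(650.9,44.5,164,96.4);plan(637.3,165.8,164,96.4)"
```

```text
time_s: 33.52
ee_pos: [639.4, 4.6, 164.1]
ee_rot: [-179.9, 0.0, 56.3]
force: [-0.4, -0.5, -2.9]
gripper_width: 35.9
gripper_force: 30.0
time_s: 34.28
ee_pos: [649.5, 43.6, 164.3]
ee_rot: [-180.0, 0.0, 96.1]
force: [-0.5, -0.7, -2.1]
gripper_width: 36.0
gripper_force: 30.0
turn [-0.   0.  -0.3] rows 1 each [-0.03  0.02 -0.26]
at [649.5  43.6 164.3] [-180.     0.    96.1] q [ 2.8 27.4 84.1 -0.  68.5 -3.3] t 34.27
shift [0.7 1.5 0.3] rows 1 each [0.71 1.46 0.29]
turn [-0.   0.  -0.3] rows 1 each [-0.03  0.02 -0.26]
at [649.5  43.6 164.3] [-180.     0.    96.1] q [ 2.8 27.4 84.1 -0.  68.5 -3.3] t 34.27
shift [122.8   1.5   0.3] rows 3 each [40.92  0.49  0.1 ]
```

```bash
python3 -m crank '1 40 1.4 0 0 0 -.3;1 40 0 0 0 0 0;1 21 0 0 0 0 0;1 19 0 0 0 0 0;1 0 0 4 0 0 0;1 0 0 0 0 0 0;1 0 0 0 0 0 0'; python3 -m crank '0 0 0 0 0 0 0;0 0 0 0 0 0 0;0 0 0 0 0 0 0;0 0 0 -40 0 0 0;0 0 0 -45 0 0 0;0 0 0 0 0 0 0'; python3 plan.py 530 -279 240 10
```

```text
time_s: 35.15
ee_pos: [637.8, 162.5, 160.1]
ee_rot: [-180.0, 0.0, 96.6]
force: [-0.2, -0.3, -2.2]
gripper_width: 35.7
gripper_force: 30.0
time_s: 35.9
ee_pos: [639.7, 164.1, 250.0]
ee_rot: [179.5, -0.1, 96.7]
force: [0.3, -0.6, 0.7]
gripper_width: 45.9
gripper_force: 0.0
turn [ 0.4 -0.5 86.7] rows 9 each [ 0.04 -0.05  9.63]
at [639.7 164.1 250. ] [ 1.795e+02 -1.000e-01  9.670e+01] q [13.4 25.2 75.3  0.  78.9  6.7] t 35.9
shift [-185.   417.3   10. ] rows 8 each [-23.13  52.16   1.25]
```

```bash
python3 -m crank '-.2 0 0 0 0 0 9.6;-.2 0 0 0 0 0 9.6;-.2 0 0 0 0 0 9.6;-.2 0 0 0 0 0 9.6;-.2 0 0 0 0 0 9.6;-.2 0 0 0 0 0 9.6;-.2 0 0 0 0 0 9.6;-.2 0 0 0 0 0 9.6;-.2 0 0 0 0 0 9.8'; python3 -m crank '-.2 -23.1 52.2 1 0 0 0;-.2 -23.1 52.2 1 0 0 0;-.2 -23.1 52.2 1 0 0 0;-.2 -23.1 52.2 1 0 0 0;-.2 -23.1 52.2 1 0 0 0;-.2 -23.1 52.2 1 0 0 0;-.2 -23.1 52.2 1 0 0 0;-.2 -23.1 52.2 1 0 0 0;-.2 0 0 20 0 0 0;-.2 0 0 0 0 0 0'; python3 look.py w8 red orange yellow; python3 plan.py 547 -279 102 10
```

```text
time_s: 37.02
ee_pos: [637.2, 163.5, 244.0]
ee_rot: [180.0, 0.1, 9.7]
force: [0.7, -0.6, 0.4]
gripper_width: 54.7
gripper_force: 0.0
time_s: 38.28
ee_pos: [527.1, -279.7, 214.8]
ee_rot: [-179.8, 0.2, 10.0]
force: [0.7, 0.9, 0.2]
gripper_width: 54.5
gripper_force: 0.0
at [ 528.  -279.5  216. ]
red [ 547.3 -278.9] 6.3 0.22 [1550]
orange [ 576.3 -375.8] 65.3 0.76 [801]
yellow [ 438.6 -265.4] -92.3 2.33 [340]
turn [-0.1  0.1  0.1] rows 1 each [-0.11  0.12  0.05]
at [ 528.  -279.5  216. ] [-1.799e+02  1.000e-01  1.010e+01] q [-29.   20.7  87.3   0.   72.1  50.9] t 38.33
shift [ 18.8   2.8 114. ] rows 2 each [ 9.39  1.41 57.02]
```

View pics/w8.png

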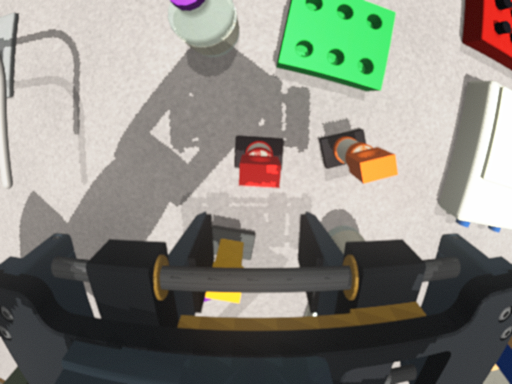

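Red is at (258,170), aligned with the tool; orange at (370,163), undisturbed.

```bash
python3 -m crank '-.2 19 2.8 22 0 0 2;-.2 0 0 46 0 0 0;-.2 0 0 47 0 0 0;-.2 0 0 0 0 0 0;-.2 0 0 0 0 0 0;1 0 0 0 0 0 0;1 0 0 0 0 0 0;1 0 0 0 0 0 0;1 0 0 0 0 0 0;1 0 0 0 0 0 0' 30; python3 -m crank '1 0 0 -35 0 0 0;1 0 0 -40 0 0 0;1 0 0 0 0 0 0'; python3 -c "
from plan import *
plan(460,-37.2,163,6.4)"
```

```text
time_s: 39.58
ee_pos: [548.7, -279.5, 103.9]
ee_rot: [179.9, -0.1, 8.1]
force: [-0.3, 1.9, 6.3]
gripper_width: 35.9
gripper_force: 29.7
time_s: 39.95
ee_pos: [549.5, -280.3, 180.1]
ee_rot: [179.8, -0.3, 8.1]
force: [0.2, -0.4, -3.0]
gripper_width: 36.0
gripper_force: 29.7
turn [ 0.2 -0.3  1.7] rows 1 each [ 0.23 -0.32  1.65]
at [ 549.5 -280.3  180.1] [179.8  -0.3   8.1] q [-28.1  23.6  88.2  -0.   67.8  53.9] t 39.95
shift [ -61.9 -251.5   17.1] rows 5 each [-12.37 -50.31   3.42]
```

```bash
python3 -m crank '1 -12.4 -50.3 2 0 0 1.7;1 -12.4 -50.3 3 0 0 0;1 -12.4 -50.3 3 0 0 0;1 -12.4 -50.3 3 0 0 0;1 -12.4 -50.3 3 0 0 0;1 0 0 0 0 0 0;1 0 0 0 0 0 0;1 0 0 0 0 0 0'; python3 -c "
from plan import *
plan(460,-37.2,163.5,6.4)"
```

```text
time_s: 40.95
ee_pos: [457.3, -37.7, 162.8]
ee_rot: [180.0, 0.0, 6.3]
force: [-0.4, -1.2, -3.0]
gripper_width: 36.0
gripper_force: 30.0
turn [ 0.   0.  -0.1] rows 1 each [ 0.01  0.03 -0.11]
at [457.3 -37.7 162.8] [180.    0.    6.3] q [ -6.1  11.  109.6  -0.   59.4  77.6] t 40.95
shift [ 2.7 -0.2 -0.7] rows 1 each [ 2.71 -0.17 -0.73]
```

```bash
python3 -m crank '1 18 0 -.8 0 0 0;1 16 0 0 0 0 0;1 10 0 0 0 0 0;1 10 0 0 0 0 0;1 0 0 0 0 0 0'; python3 -m crank '1 29 0 0 0 0 0;1 29 0 0 0 0 0;1 29 0 0 0 0 0;1 0 0 0 0 0 0'; python3 -m crank '1 11.5 0 0 0 0 -10;1 10.42 -.91 0 0 0 -10;1 10.42 -.91 0 0 0 -10;1 10.42 -.91 0 0 0 -10;1 10.42 -.91 0 0 0 -10;1 0 0 0 0 0 0'
```

```text
time_s: 41.58
ee_pos: [511.4, -30.7, 163.8]
ee_rot: [-180.0, 0.0, 6.4]
force: [-1.1, 0.2, -2.7]
gripper_width: 36.3
gripper_force: 30.0
time_s: 42.08
ee_pos: [598.4, -20.9, 163.7]
ee_rot: [180.0, -0.0, 6.4]
force: [-1.0, -0.5, -3.8]
gripper_width: 36.1
gripper_force: 30.0
time_s: 42.82
ee_pos: [640.7, 4.8, 163.9]
ee_rot: [-179.9, 0.0, 56.3]
force: [-0.8, -0.1, -2.5]
gripper_width: 36.1
gripper_force: 30.0
```

```bash
python3 -m crank '1 10.42 -.91 0 0 0 -10;1 10.42 -.91 0 0 0 -10;1 10.42 -.91 0 0 0 -10;1 10.42 -.91 0 0 0 -10;1 0 0 0 0 0 0;1 0 0 0 0 0 0'; python3 -c "
from plan import *
plan(642.4,120.1,164,96.4)"
```

```text
time_s: 43.58
ee_pos: [650.8, 43.7, 164.1]
ee_rot: [-180.0, 0.0, 96.1]
force: [-0.4, 0.4, -2.9]
gripper_width: 35.8
gripper_force: 30.0
turn [-0.   0.  -0.3] rows 1 each [-0.03  0.02 -0.26]
at [650.8  43.7 164.1] [-180.     0.    96.1] q [ 2.8 27.5 84.  -0.  68.5 -3.3] t 43.58
shift [76.8  0.1  0.1] rows 2 each [38.41  0.07  0.04]
```

```bash
python3 -m crank '1 38 0 0 0 0 -.3;1 20 0 0 0 0 0;1 19 0 0 0 0 0;1 0 0 4 0 0 0;1 0 0 0 0 0 0;1 0 0 0 0 0 0'; python3 -m crank '0 0 0 0 0 0 0;0 0 0 0 0 0 0;0 0 0 0 0 0 0;0 0 0 -40 0 0 0;0 0 0 -45 0 0 0;0 0 0 0 0 0 0'; python3 plan.py 552 -378 240 24
```

```text
time_s: 44.32
ee_pos: [642.7, 120.0, 159.9]
ee_rot: [-180.0, 0.0, 96.6]
force: [-1.1, 0.8, -3.0]
gripper_width: 35.6
gripper_force: 30.0
time_s: 45.08
ee_pos: [644.6, 121.2, 249.8]
ee_rot: [179.5, -0.0, 96.7]
force: [0.1, -0.6, 0.5]
gripper_width: 45.6
gripper_force: 0.0
turn [ 0.4 -0.4 72.7] rows 7 each [ 0.06 -0.05 10.38]
at [644.6 121.2 249.8] [179.5  -0.   96.7] q [ 9.6 24.8 76.1  0.  78.6  3. ] t 45.08
shift [-287.7  418.4    9.8] rows 9 each [-31.96  46.49   1.09]
```

```bash
python3 -m crank '-.2 0 0 0 0 0 10.4;-.2 0 0 0 0 0 10.4;-.2 0 0 0 0 0 10.4;-.2 0 0 0 0 0 10.4;-.2 0 0 0 0 0 10.4;-.2 0 0 0 0 0 10.4;-.2 0 0 0 0 0 10.3'; python3 -m crank '-.2 -32 46.5 1 0 0 0;-.2 -32 46.5 1 0 0 0;-.2 -32 46.5 1 0 0 0;-.2 -32 46.5 1 0 0 0;-.2 -32 46.5 1 0 0 0;-.2 -32 46.5 1 0 0 0;-.2 -32 46.5 1 0 0 0;-.2 -32 46.5 1 0 0 0;-.2 -32 46.5 1 0 0 0;-.2 0 0 20 0 0 0'; python3 -m crank '-.2 0 0 0 0 0 0';python3 look.py w9 orange orange,570,-370; python3 plan.py 574 -382 102 24;  python3 -c "
from h import *
print(models.search_frame('column1','wrist')[:3])"
```

```text
time_s: 45.95
ee_pos: [642.1, 120.8, 243.8]
ee_rot: [-180.0, 0.1, 23.6]
force: [0.6, -0.2, 0.6]
gripper_width: 54.6
gripper_force: 0.0
time_s: 47.2
ee_pos: [548.4, -383.0, 215.6]
ee_rot: [179.9, -0.0, 23.7]
force: [-0.2, 2.1, 0.1]
gripper_width: 54.6
gripper_force: 0.0
time_s: 47.32
ee_pos: [547.9, -378.3, 213.1]
ee_rot: [-179.7, 0.2, 23.9]
force: [-0.3, 0.3, 0.0]
gripper_width: 54.7
gripper_force: 0.0
at [ 548.7 -378.1  214.6]
orange [ 573.3 -385.5] 24.6 0.23 [1625]
orange [ 577.5 -377.4] -71.6 0.13 [1203]
turn [-0.2  0.1 -0.1] rows 1 each [-0.17  0.08 -0.05]
at [ 548.7 -378.1  214.6] [-1.798e+02  1.000e-01  2.390e+01] q [-35.6  27.1  77.3   0.   75.8  30.5] t 47.38
shift [ 21.5  13.8 112.6] rows 2 each [10.76  6.92 56.3 ]
[{'point': [573.0, -385.2, 86.1], 'p': 0.77}, {'point': [342.2, -199.1, 9.5], 'p': 0.66}, {'point': [457.1, -408.4, 87.7], 'p': 0.47}]
```

View pics/w9.png

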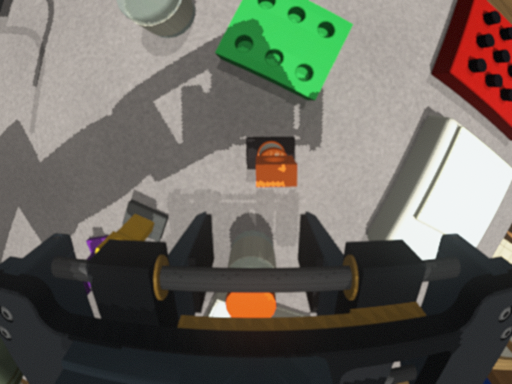

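Orange is at (275,170), square to the tool; the orange cap at (250,305) belongs to the jar.

```bash
python3 -m crank '-.2 19.5 16.7 22 0 0 0;-.2 0 0 46 0 0 0;-.2 0 0 46 0 0 0;-.2 0 0 0 0 0 0;-.2 0 0 0 0 0 0;1 0 0 0 0 0 0;1 0 0 0 0 0 0;1 0 0 0 0 0 0;1 0 0 0 0 0 0;1 0 0 0 0 0 0' 30; python3 -m crank '1 0 0 -35 0 0 0;1 0 0 -40 0 0 0;1 0 0 0 0 0 0'; python3 -c "
from plan import *
plan(460,-37.2,163,6.4)"
```

```text
time_s: 48.68
ee_pos: [574.6, -386.1, 103.8]
ee_rot: [179.9, -0.1, 24.0]
force: [-0.8, 0.9, 6.1]
gripper_width: 35.9
gripper_force: 29.9
time_s: 49.05
ee_pos: [575.4, -387.1, 180.2]
ee_rot: [179.7, -0.2, 24.0]
force: [-0.2, -0.2, -4.0]
gripper_width: 35.9
gripper_force: 29.9
turn [ 0.3 -0.3 17.6] rows 2 each [ 0.16 -0.13  8.78]
at [ 575.4 -387.1  180.2] [179.7  -0.2  24. ] q [-34.9  30.4  76.6  -0.   72.6  31.2] t 49.05
shift [ -75.7 -360.6   17.2] rows 7 each [-10.81 -51.51   2.46]
```

```bash
python3 -m crank '1 0 0 0 0 0 8.8;1 0 0 0 0 0 8.8;1 -10.8 -51.5 2 0 0 0;1 -10.8 -51.5 2 0 0 0;1 -10.8 -51.5 2 0 0 0;1 -10.8 -51.5 2 0 0 0;1 -10.8 -51.5 2 0 0 0;1 -10.8 -51.5 2 0 0 0;1 -10.8 -51.5 2 0 0 0;1 0 0 0 0 0 0';python3 -m crank '1 0 0 0 0 0 0;1 0 0 0 0 0 0;1 0 0 0 0 0 0'; python3 -c "
from plan import *
plan(460,-37.2,163.5,6.4)"
```

```text
time_s: 50.3
ee_pos: [455.6, -33.3, 161.0]
ee_rot: [-179.9, 0.3, 6.6]
force: [-0.0, -0.9, -2.7]
gripper_width: 35.7
gripper_force: 30.0
time_s: 50.68
ee_pos: [459.1, -36.9, 162.8]
ee_rot: [-180.0, 0.0, 6.3]
force: [0.4, -0.1, -3.0]
gripper_width: 36.0
gripper_force: 30.0
turn [-0.   0.  -0.1] rows 1 each [-0.    0.02 -0.13]
at [459.1 -36.9 162.8] [-180.     0.     6.3] q [ -6.   11.1 109.4  -0.   59.5  77.7] t 50.67
shift [ 0.8  0.4 -0.7] rows 1 each [ 0.83  0.43 -0.75]
```

```bash
python3 -m crank '1 17 .4 -.8 0 0 0;1 15 0 0 0 0 0;1 10 0 0 0 0 0;1 10 0 0 0 0 0;1 0 0 0 0 0 0'; python3 -m crank '1 29 0 0 0 0 0;1 29 0 0 0 0 0;1 29 0 0 0 0 0;1 0 0 0 0 0 0'; python3 -m crank '1 11.5 0 0 0 0 -10;1 10.42 -.91 0 0 0 -10;1 10.42 -.91 0 0 0 -10;1 10.42 -.91 0 0 0 -10;1 10.42 -.91 0 0 0 -10;1 0 0 0 0 0 0';  python3 -m crank '1 10.42 -.91 0 0 0 -10;1 10.42 -.91 0 0 0 -10;1 10.42 -.91 0 0 0 -10;1 10.42 -.91 0 0 0 -10;1 0 0 0 0 0 0;1 0 0 0 0 0 0'; python3 -c "
from plan import *
plan(647.2,77.3,164,96.4)"
```

```text
time_s: 51.3
ee_pos: [511.3, -30.5, 163.6]
ee_rot: [-180.0, 0.0, 6.4]
force: [0.7, 0.2, -2.7]
gripper_width: 35.7
gripper_force: 30.0
time_s: 51.8
ee_pos: [598.4, -20.8, 163.5]
ee_rot: [-180.0, -0.0, 6.4]
force: [0.1, -0.2, -3.6]
gripper_width: 35.8
gripper_force: 30.0
time_s: 52.55
ee_pos: [640.6, 4.9, 163.6]
ee_rot: [-179.9, 0.0, 56.3]
force: [0.1, 0.8, -2.6]
gripper_width: 36.2
gripper_force: 30.0
time_s: 53.3
ee_pos: [650.7, 43.9, 163.9]
ee_rot: [-180.0, 0.0, 96.1]
force: [0.7, -0.2, -3.0]
gripper_width: 36.0
gripper_force: 30.0
turn [-0.   0.  -0.3] rows 1 each [-0.03  0.02 -0.26]
at [650.7  43.9 163.9] [-180.     0.    96.1] q [ 2.9 27.5 84.  -0.  68.5 -3.3] t 53.3
shift [33.6  0.2 -0.1] rows 1 each [33.61  0.23 -0.09]
```

```bash
python3 -m crank '1 17 .2 0 0 0 -.3;1 16.5 0 0 0 0 0;1 0 0 4 0 0 0;1 0 0 0 0 0 0;1 0 0 0 0 0 0'; python3 -m crank '0 0 0 0 0 0 0;0 0 0 0 0 0 0;0 0 0 0 0 0 0;0 0 0 -40 0 0 0;0 0 0 -45 0 0 0;0 0 0 0 0 0 0'; python3 plan.py 400 -264 240 0
python3 - <<'E'
from h import *
f=grab_frame("scene");u,v=proj("scene",np.array([642,130,140])).astype(int);cv2.imwrite("pics/scene3.png",cv2.resize(f[v-50:v+50,u-65:u+65],None,fx=5,fy=5,interpolation=cv2.INTER_CUBIC))
E
```

```text
time_s: 53.92
ee_pos: [647.7, 77.5, 159.7]
ee_rot: [-180.0, 0.0, 96.6]
force: [0.4, 1.1, -3.3]
gripper_width: 35.6
gripper_force: 30.0
time_s: 54.68
ee_pos: [649.7, 78.0, 249.6]
ee_rot: [179.5, 0.0, 96.7]
force: [-0.1, -0.7, 0.4]
gripper_width: 45.4
gripper_force: 0.0
turn [ 0.4 -0.5 96.7] rows 10 each [ 0.04 -0.05  9.67]
at [649.7  78.  249.6] [179.5   0.   96.7] q [ 5.8 24.6 76.3  0.  78.5 -0.8] t 54.67
shift [-249.7  342.     9.6] rows 8 each [-31.22  42.75   1.21]
```

View pics/scene3.png

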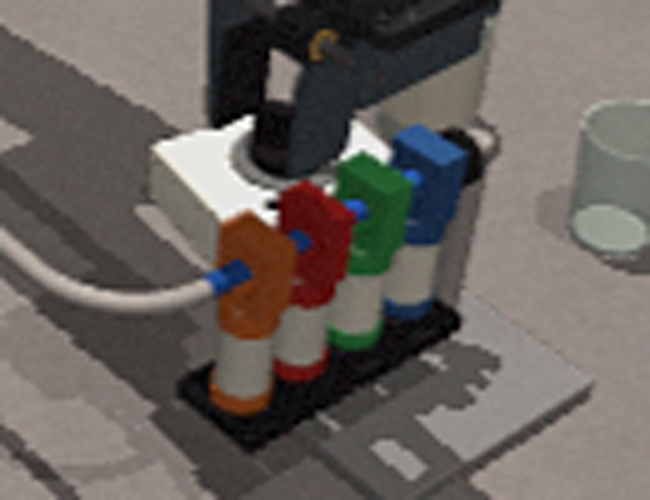

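All four columns hang on the blue arm in the order orange, red, green, blue. The keeper is next.

```bash
python3 -m crank '-.2 0 0 0 0 0 9.7;-.2 0 0 0 0 0 9.7;-.2 0 0 0 0 0 9.7;-.2 0 0 0 0 0 9.7;-.2 0 0 0 0 0 9.7;-.2 0 0 0 0 0 9.7;-.2 0 0 0 0 0 9.7;-.2 0 0 0 0 0 9.7;-.2 0 0 0 0 0 9.7;-.2 0 0 0 0 0 9.6'; python3 -m crank '-.2 -31.2 42.8 1 0 0 0;-.2 -31.2 42.8 1 0 0 0;-.2 -31.2 42.8 1 0 0 0;-.2 -31.2 42.8 1 0 0 0;-.2 -31.2 42.8 1 0 0 0;-.2 -31.2 42.8 1 0 0 0;-.2 -31.2 42.8 1 0 0 0;-.2 -31.2 42.8 1 0 0 0;-.2 0 0 20 0 0 0;-.2 0 0 0 0 0 0'; python3 -m crank '-.2 0 0 0 0 0 0';python3 look.py w10 yellow; python3 plan.py 418 -264.3 102 0
```

```text
time_s: 55.98
ee_pos: [646.8, 77.7, 242.9]
ee_rot: [180.0, 0.2, -0.6]
force: [-0.4, 0.3, 0.2]
gripper_width: 54.6
gripper_force: 0.0
time_s: 57.22
ee_pos: [394.8, -263.0, 214.6]
ee_rot: [-179.8, 0.3, -0.3]
force: [-0.4, -0.5, -0.1]
gripper_width: 54.3
gripper_force: 0.0
time_s: 57.35
ee_pos: [396.8, -263.1, 216.6]
ee_rot: [-180.0, 0.0, -0.2]
force: [0.3, -0.2, 0.6]
gripper_width: 54.6
gripper_force: 0.0
at [ 397.1 -263.2  217. ]
yellow [ 417.9 -264.2] -0.0 0.15 [1429]
turn [-0.  -0.  -0.2] rows 1 each [-0.   -0.01 -0.18]
at [ 397.1 -263.2  217. ] [-180.    -0.    -0.2] q [-34.9   9.7 102.6   0.   67.6  55.2] t 57.4
shift [ 20.9   1.1 115. ] rows 2 each [10.46  0.56 57.49]
```

View pics/w10.png

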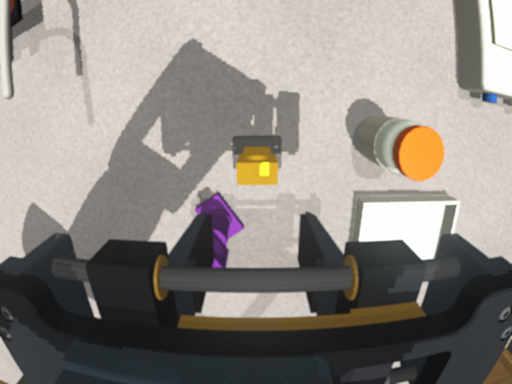

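The keeper is at (257,165), square to the tool; purple at (218,215) is clear of the fingers.

```bash
python3 -m crank '-.2 20.9 1.1 23 0 0 0;-.2 0 0 46 0 0 0;-.2 0 0 46 0 0 0;-.2 0 0 0 0 0 0;-.2 0 0 0 0 0 0;1 0 0 0 0 0 0;1 0 0 0 0 0 0;1 0 0 0 0 0 0;1 0 0 0 0 0 0;1 0 0 0 0 0 0' 30; python3 -m crank '1 0 0 -35 0 0 0;1 0 0 -40 0 0 0;1 0 0 0 0 0 0'; python3 -c "
from plan import *
plan(460,-37.2,163,6.4)"
```

```text
time_s: 58.65
ee_pos: [418.3, -265.0, 103.1]
ee_rot: [179.9, -0.1, -0.2]
force: [-0.2, 1.5, 7.1]
gripper_width: 36.0
gripper_force: 29.9
time_s: 59.02
ee_pos: [419.0, -265.8, 179.3]
ee_rot: [179.8, -0.3, -0.2]
force: [1.3, -0.4, -3.7]
gripper_width: 36.0
gripper_force: 30.0
turn [ 0.2 -0.3 -6.6] rows 1 each [ 0.22 -0.3  -6.65]
at [ 419.  -265.8  179.3] [179.8  -0.3  -0.2] q [-33.7  13.1 104.    0.   62.5  56.5] t 59.02
shift [  66.2 -222.6   16.3] rows 4 each [ 16.56 -55.65   4.07]
```

```bash
python3 -m crank '1 0 0 0 0 0 -6.6;1 16.5 -55.7 3.5 0 0 0;1 16.5 -55.7 3.5 0 0 0;1 16.5 -55.7 3.5 0 0 0;1 16.5 -55.7 3.5 0 0 0;1 0 0 0 0 0 0;1 0 0 0 0 0 0;1 0 0 0 0 0 0;1 0 0 0 0 0 0'; python3 -c "
from plan import *
plan(460,-37.2,163,6.4)"
```

```text
time_s: 60.15
ee_pos: [458.2, -37.1, 162.7]
ee_rot: [-180.0, 0.0, 6.2]
force: [-0.1, -0.8, -2.4]
gripper_width: 35.9
gripper_force: 30.0
turn [-0.   0.  -0.2] rows 1 each [-0.    0.02 -0.16]
at [458.2 -37.1 162.7] [-180.     0.     6.2] q [ -6.1  11.1 109.5  -0.   59.4  77.7] t 60.15
shift [ 1.8  0.3 -0.3] rows 1 each [ 1.76  0.33 -0.34]
```

```bash
python3 -m crank '1 17 .3 -.4 0 0 -.1;1 15 0 0 0 0 0;1 10 0 0 0 0 0;1 10 0 0 0 0 0;1 0 0 0 0 0 0'; python3 -m crank '1 25 0 0 0 0 0;1 23 0 0 0 0 0;1 0 0 4 0 0 0;1 0 0 0 0 0 0;1 0 0 0 0 0 0'; python3 -m crank '0 0 0 0 0 0 0;0 0 0 0 0 0 0;0 0 0 0 0 0 0;0 0 0 -40 0 0 0;0 0 0 -45 0 0 0;0 0 0 0 0 0 0'
python3 - <<'E'
from h import *
f=grab_frame("scene");u,v=proj("scene",np.array([600,60,140])).astype(int);cv2.imwrite("pics/scene4.png",cv2.resize(f[v-60:v+60,u-80:u+80],None,fx=4,fy=4,interpolation=cv2.INTER_CUBIC))
E
python3 plan.py 467.6 249.2 215 219
```

```text
time_s: 60.78
ee_pos: [510.9, -30.3, 163.0]
ee_rot: [-180.0, 0.0, 6.5]
force: [0.6, 0.5, -2.4]
gripper_width: 35.5
gripper_force: 30.0
time_s: 61.4
ee_pos: [556.6, -25.2, 159.2]
ee_rot: [-180.0, 0.1, 6.5]
force: [0.6, -1.1, -2.1]
gripper_width: 35.8
gripper_force: 30.0
time_s: 62.15
ee_pos: [559.9, -25.1, 248.2]
ee_rot: [179.9, -0.5, 6.5]
force: [-0.5, -0.5, -0.8]
gripper_width: 45.4
gripper_force: 0.0
turn [-3.000e-01 -1.000e-01  1.475e+02] rows 15 each [-0.02 -0.01  9.83]
at [558.5 -25.1 245.9] [180.   -0.2   6.5] q [-3.8 16.1 89.9  0.  73.9 79.8] t 62.2
shift [-101.9  270.4   30.9] rows 5 each [-20.39  54.08   6.18]
```

View pics/scene4.png

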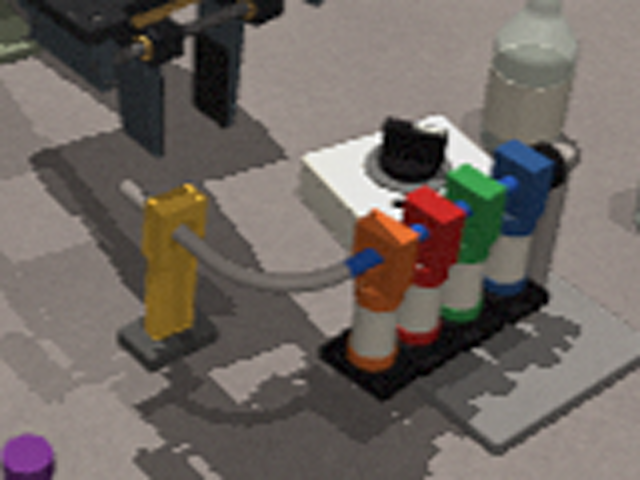

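The keeper hangs on the short arm at (170,245). Now the dial goes to green.

```bash
python3 -m crank '-.2 0 0 0 0 0 -8.2;-.2 0 0 0 0 0 -8.2;-.2 0 0 0 0 0 -8.1;-.2 0 0 0 0 0 -8;-.2 0 0 0 0 0 0' 60; python3 plan.py 467.6 249.2 215 39
```

```text
time_s: 62.82
ee_pos: [557.1, -25.0, 242.8]
ee_rot: [-179.9, 0.1, 38.9]
force: [-0.8, -0.3, -0.2]
gripper_width: 54.8
gripper_force: 0.0
turn [-0.1  0.1 -0.1] rows 1 each [-0.12  0.12 -0.13]
at [557.1 -25.  242.8] [-1.799e+02  1.000e-01  3.890e+01] q [-3.8 16.2 90.1  0.  73.9 47.4] t 62.83
shift [ 103.  -269.4   27.8] rows 5 each [ 20.6  -53.87   5.55]
```

```bash
python3 -m crank '-.2 20.6 -53.9 5 0 0 0;-.2 20.6 -53.9 5 0 0 0;-.2 20.6 -53.9 5 0 0 0;-.2 20.6 -53.9 5 0 0 0;-.2 20.6 -53.9 5 0 0 0;-.2 0 0 0 0 0 0;-.2 0 0 0 0 0 0;-.2 0 0 0 0 0 0'; python3 dial.py; python3 plan.py 467.6 249.2 71 39
```

```text
time_s: 63.82
ee_pos: [468.8, 248.1, 219.1]
ee_rot: [180.0, 0.0, 38.8]
force: [0.4, -1.0, -0.5]
gripper_width: 54.8
gripper_force: 0.0
{np.float64(-0.9): 75, np.float64(-0.85): 73, np.float64(-0.8): 73, np.float64(-0.75): 72, np.float64(-0.7): 71, np.float64(-0.65): 66, np.float64(-0.6): 65, np.float64(-0.55): 67, np.float64(-0.5): 68, np.float64(-0.45): 68, np.float64(-0.4): 70, np.float64(-0.35): 70, np.float64(-0.3): 71, np.float64(-0.25): 72, np.float64(-0.2): 72, np.float64(-0.15): 74, np.float64(-0.1): 74, np.float64(-0.05): 76, np.float64(0.0): 77, np.float64(0.05): 78, np.float64(0.1): 80, np.float64(0.15): 78, np.float64(0.2): 87, np.float64(0.25): 85, np.float64(0.3): 82, np.float64(0.35): 99, np.float64(0.4): 102, np.float64(0.45): 117, np.float64(0.5): 133, np.float64(0.55): 158, np.float64(0.6): 211, np.float64(0.65): 235, np.float64(0.7): 242, np.float64(0.75): 244, np.float64(0.8): 242, np.float64(0.85): 214, np.float64(0.9): 157}
turn [ 0.   0.  -0.2] rows 1 each [ 0.01  0.01 -0.18]
at [469.  248.  219.2] [180.    0.   38.8] q [26.6 14.5 95.9 -0.  69.6 77.8] t 63.88
shift [ -0.3  -1.8 148.2] rows 3 each [-0.1  -0.59 49.41]
```

```bash
python3 -m crank '-.2 -.3 -1.8 49 0 0 0;-.2 0 0 50 0 0 0;-.2 0 0 49 0 0 0;-.2 0 0 0 0 0 0;-.2 0 0 0 0 0 0;1 0 0 0 0 0 0;1 0 0 0 0 0 0;1 0 0 0 0 0 0;1 0 0 0 0 0 0;1 0 0 0 0 0 0' 60; python3 -m crank '1 0 0 0 0 0 0;1 0 0 0 0 0 0;1 0 0 0 0 0 7;1 0 0 0 0 0 7;1 0 0 0 0 0 7;1 0 0 0 0 0 7;1 0 0 0 0 0 5;1 0 0 0 0 0 0;1 0 0 0 0 0 0;1 0 0 0 0 0 0'
```

```text
time_s: 65.12
ee_pos: [468.5, 249.0, 71.6]
ee_rot: [179.8, -0.0, 39.1]
force: [3.2, -6.7, 1.8]
gripper_width: 13.9
gripper_force: 60.0
time_s: 66.38
ee_pos: [468.2, 249.4, 71.6]
ee_rot: [179.8, -0.1, 6.3]
force: [4.0, -5.5, 2.4]
gripper_width: 13.4
gripper_force: 60.0
```

```bash
python3 -m crank '-.2 0 0 0 0 0 0;-.2 0 0 0 0 0 0;-.2 0 0 0 0 0 0;-.2 0 0 -50 0 0 0;-.2 0 0 -50 0 0 0;-.2 0 0 -45 0 0 0;-.2 0 0 0 0 0 0;-.2 0 0 0 0 0 0' ; python3 dial.py | tr ',' '\n' | grep -E '2[0-9][0-9]'
python3 - <<'E'
from h import *
f=grab_frame("scene");cv2.imwrite("pics/scene5.png",cv2.resize(f[90:330,60:450],None,fx=2,fy=2,interpolation=cv2.INTER_CUBIC))
print(env.state()["force"])
E
```

```text
time_s: 67.38
ee_pos: [466.4, 250.3, 215.5]
ee_rot: [180.0, 0.1, 6.0]
force: [-0.8, -0.4, -0.3]
gripper_width: 54.9
gripper_force: 0.0
 np.float64(0.15): 218
 np.float64(0.2): 226
 np.float64(0.25): 227
 np.float64(0.3): 224
 np.float64(0.35): 213
[-0.63760657  0.5446123  -0.45407385]
```

View pics/scene5.png

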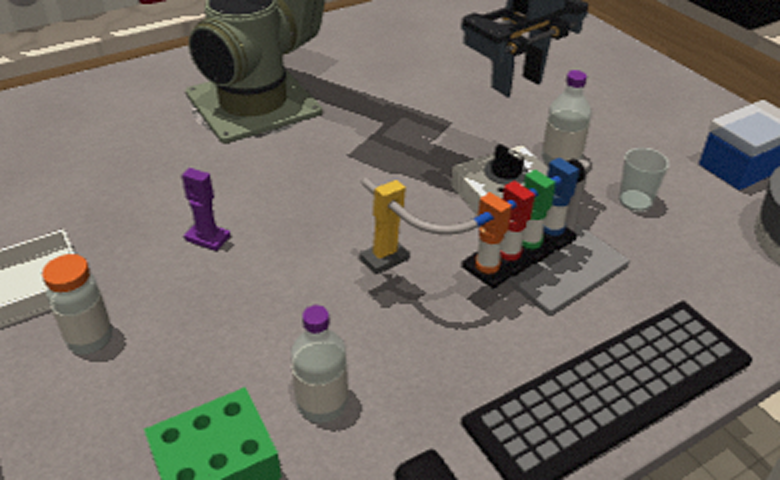

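Four columns hang on the blue arm (490–565, 230) and the keeper on the short arm (387,225). The dial reads 0.25, which is green, and the bystanders look undisturbed.

```bash
python3 -c "
from workcell import env
print(env.job_done())"
```

```text
the job is handed in; nothing more can be done
None
```

The job is handed in after about 67 s of robot time: selector to yellow, all four columns on the blue arm, keeper on the short arm, then selector to green. The last camera check agreed with all of this except the yellow position, which I confirmed earlier; the hand-in returned no verdict.

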